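Clear and fill the crate on the transfer shuttle and send it to the end stop

ROBOT

A 6-joint arm with a two-finger parallel gripper is mounted at the origin on the work surface. World frame = base frame: x ahead of the robot, y to its left, z up, the work surface at z = 0. Lengths are in mm, angles in rad, forces in N, time in s.
With the tool pointing down it reaches from about 275 to 750 mm from the base axis. Payload 10.2 kg.
Tool frame: the origin (TCP) lies midway between the tips of the shut fingers; the grasp point (between the pads) lies 19 mm behind it; z points along the fingers, y is the direction in which the jaws open and shut (so a half turn about z gives the same grasp; the last joint's range is limited). The gripper opens to 85 mm and grips with 20 to 120 N. Pads are 22 mm wide; open, the fingers measure 114 mm over their backs; the gripper's body (76 mm by 85 mm) begins 54 mm behind the grasp point. The pads swing forward as they close: fully open they stand 13 mm farther back than shut.
Start: joints at [1.109, 0.313, 1.498, -0, 1.331, -0.223], TCP at [124.194, 510.105, 231.294] pointing down, gripper open.
Joint ranges: [-2.94, 2.94], [-0.97, 2.17], [0.19, 2.56], [-1.23, 4.37], [0.02, 3.11], [-2.88, 2.88]. Speed limits (rad/s): [2.39, 2.39, 3.01, 3.14, 3.14, 3.14].

INTERFACE

Orientations are given as a unit quaternion [w, x, y, z].
In Python, from rig import ctrl gives the robot as it stands.
- The arm moves only by the tool carry_out, never from a script. Its argument "plan" is a list of rows, each a list of 3 entries, a list of its own where there are three numbers: the finger opening in mm, from 0 to 85.4, then the shift along the tool's x, y, z in mm, then the turn, a rotation vector about the tool's x, y, z in units of 6 degrees (1.0 is 6 degrees). In form: [[grip, [x, y, z], [ax, ay, az]], ...]. A call has 1 to 20 rows; each row shifts and turns the commanded pose from where the row before left it, along the tool's axes as they then stand; what a row does not reach is not made up. A row lasts 1/12 s, in which the tool goes at most 41.7 mm and 7.16 degrees, less where a joint would pass 70% of its speed; a pose out of reach is approached as far as the arm can. A call with a gripper value outside its range is refused whole. The fingers move at their own pace and stop on an object; "grip_force" is the grip in N (left out, the last holds). Time passes only in rows, so rows that do not move let the fingers close. It gives the time, the measured TCP pose, the force and the opening at its end, in the units of the state.
- ctrl.sense(): the state, without advancing time (a new reading comes with each control period).
- ctrl.capture(name): name is "scene" or "side" or "wrist"; returns a dict with "color" (384x512x3 uint8, blue, green, red), "range_z" (384x512 float32, mm along the optical axis (not along the pixel's ray), 0 where there is no reading), "fx", "fy", "cx", "cy" (pixels), "cam_to_world" (4x4, takes a point from camera to world coordinates); the wrist camera has in their place "tool_from_camera" (4x4, takes a point from camera to tool coordinates, whose origin is the TCP and whose axes are the flange's). Camera axes: x right, y up, looking along -z (the intrinsics and any distortion apply to the point x, -y, -z); pixel columns grow to the right and rows downward; lengths in mm; the calibration is good to about 2 mm. The wrist camera is an equidistant fisheye: a pixel r from the principal point sees the ray r / f radians off the axis. A picture is of the moment at which its call begins: read the wrist's pose just before it.
- ctrl.finish_job(): hands the job in, once; it reports no verdict.
The state is a dict: "time_s": time; "joints": joint angles; "dq": joint speeds; "tau": joint torques, N m; "eef_pos": TCP position; "ee_rot": TCP orientation; "force": force on the tool from outside, world axes, zero at the start; "wrist_torque": the same for the moment, N m; "grip_width": opening from 0.0 (shut) to 1.0 (fully open).
Only numpy, scipy, OpenCV 4.12 (cv2) and the standard library are available. Lean on these libraries where they do the work, as an engineer would, in place of code of your own. Each camera call takes 0.05 s, during which the arm holds its last target.

TASK

With the shuttle still pinned, take the blue-labelled tin left over from the last batch out of the black crate and stand it upright in the yellow hold tray, and pack every red-labelled tin that is out on the bench into the crate, upright on the floor of a free cell, one tin to a cell. Then draw the yellow-handled locking pin out of its bore and hang it upright by its collar right at the back of the slot of the blue pin rest, so that no loose pin lies about. Once it is released there, slide the carriage along its rails until it is hard against the end stop; leave the other things on the bench where they are.

Things in the scene. Friction and masses are not known exactly. Their poses are not given: they have to be found in the camera images.
- tin_1: loose tin with a red label (a white stripe round it) and red lid, 58 mm diameter, 70 mm tall, about 0.25 kg, standing on the bench to the robot's left; may be absent; origin at the centre of its underside, z up its axis
- tin_2: loose tin with a red label (a white stripe round it) and red lid, 58 mm diameter, 70 mm tall, about 0.25 kg, standing on the bench to the robot's left; may be absent; origin at the centre of its underside, z up its axis
- tin_3: loose tin with a red label (a white stripe round it) and red lid, 58 mm diameter, 70 mm tall, about 0.25 kg, standing on the bench to the robot's left; may be absent; origin at the centre of its underside, z up its axis
- tin_4: loose tin with a red label (a white stripe round it) and red lid, 58 mm diameter, 70 mm tall, about 0.25 kg, standing on the bench to the robot's left; may be absent; origin at the centre of its underside, z up its axis
- tin_5: loose tin with a red label (a white stripe round it) and red lid, 58 mm diameter, 70 mm tall, about 0.25 kg, standing on the bench to the robot's left; may be absent; origin at the centre of its underside, z up its axis
- packed_1: a red-labelled tin of the same kind (58 x 70 mm) that already stands in a cell of the crate and takes up that cell; exactly one of the two is present; origin at the centre of its underside
- packed_2: a red-labelled tin of the same kind (58 x 70 mm) that already stands in a cell of the crate and takes up that cell; exactly one of the two is present; origin at the centre of its underside
- blue_1: left-over tin with a blue label and blue lid, otherwise the same as the red ones (58 mm diameter, 70 mm tall, about 0.25 kg), standing in a cell of the crate at the start; exactly one of the two is present; origin at the centre of its underside
- blue_2: left-over tin with a blue label and blue lid, otherwise the same as the red ones (58 mm diameter, 70 mm tall, about 0.25 kg), standing in a cell of the crate at the start; exactly one of the two is present; origin at the centre of its underside
- hold_in (a point): centre of the floor, 4 mm above the bench, of the square yellow hold tray, 100 x 100 mm outside, walls 4 mm thick and 16 mm high over all, fixed on the bench by the red tins; axes along its sides
- shuttle (a joint): travel of the carriage (with the black crate, 1.2 kg) along its rails: 0 as it stands pinned, 0.16 m with its leading edge hard against the rubber buffers of the end stop; it takes about 5 N to move and stays where it is left; grows towards the shuttle bed's +y (the robot's left)
- shuttle_base: the shuttle's fixed metal bed, 200 x 490 mm, 40 mm high, two rails along its y; origin at the centre of its underside, bolted to the bench. y is the way the carriage travels to the end stop, -x the side towards the robot
- end_stop (a point): middle of the two rubber buffers (faces at this y of the bed) of the end stop, below the yellow-banded bar at the bed's +y end
- crate_in (a point): centre of the inner floor of the black crate fixed on the carriage (moves with it), 49 mm above the bench; axes as the bed's. Crate 171 mm (x) by 254 mm (y); walls and dividers 5 mm thick, tops 33 mm above this floor; 2 x 3 cells, 78 x 78 mm clear, centres at x = -41.5, +41.5 mm, y = -83, 0, +83 mm from this point
- pin: steel locking pin, 0.16 kg, with upright yellow handle: shaft 14 mm diameter reaching 38 mm below the origin; collar 36 mm diameter, 6 mm thick, its underside centre the origin; handle 24 mm diameter, 6 to 80 mm above the origin; z up the handle. It starts in the bore (2 mm play all round), collar on the carriage's tongue, locking carriage to bed; lift 45 mm to clear
- bore (a point): top of the lock bore, on the side of the carriage towards the robot, 44 mm above the bench: where the pin's origin is at the start; fixed to the bed (118 mm to -x and 130 mm to -y of the bed's origin). The bore is vertical
- pin_rest: small blue steel bracket bolted to the bench by the bed: a level plate 56 mm wide, 10 mm thick, its top 75 mm above the bench, with an 18 mm wide slot cut in from its +y side (open at top, bottom and +y); origin on the bench under the notch point
- notch (a point): parking place: where the pin's origin is when the pin hangs upright in the pin rest's slot, collar on the plate, shaft at the closed end. Axes as the pin rest's: the slot opens towards +y, its mouth 30 mm from this point, where a 3 mm high lip either side keeps the collar from sliding out; the shaft touches the closed end at y = -2 mm
- grip_post (a point): top centre of the black upright grip of the carriage, a round post 26 mm diameter standing 88 mm high on a lug at the carriage's side towards the robot, its axis 33 mm from the crate's wall; moves with the carriage
- label_roll: bystander: white roll of labels, 72 mm diameter, 45 mm high, among the tins
- sanitiser: bystander: white and blue spray bottle, 72 mm diameter, 190 mm high
- burger_press: bystander: round aluminium burger press, 124 mm diameter, 90 mm high
- steel_bowl: bystander: steel bowl, 110 mm diameter, 50 mm high
- tray_stack: bystander: stack of pale plastic trays, 198 x 148 x 47 mm
Not all that is in view belongs to the job. What is shaped like the tin_3 but purple is not meant.

How it is judged:
By the outcome, as a careful person would: the job done as asked, in the order asked, and still so for the second after the job is handed in, with the robot touching nothing.
Of tin_1, tin_2, tin_3, tin_4, tin_5 only 4 to 5 are there at a start; the rules pass over those that are not, and their reading is None.
Of packed_1, packed_2 only 1 to 1 are there at a start; the rules pass over those that are not, and their reading is None.
Of blue_1, blue_2 only 1 to 1 are there at a start; the rules pass over those that are not, and their reading is None.
At some moment in a run one of tin_1, tin_2, tin_3, tin_4, tin_5 may be knocked a few centimetres aside while the robot is not near it.
Once in a run the grip may slacken for a moment while it holds something.
It also fails if it takes over 184 s, if anything falls off the work surface, if the arm or the gripper's body presses on something with over 40 N, if the wrist force passes 120 N, or if a joint passes its speed limit or range.

## Working session

There is one attempt and no reset: what is moved stays moved. The work goes in short steps, Python scripts to look and compute and a tool call to move; the robot and the scene stay as the last step left them, time stands still between calls to the robot, and variables do not carry over. Pictures are saved under pics/ and viewed, and the job is handed in when it is done.

Besides the shell and the picture viewer there is one more tool, called after ">>>" as a command line: name --argument value ..., lists and objects as JSON in quotes. carry_out: Moves the arm, as the interface text tells. Its arguments: {"type":"object","properties":{"plan":{"type":"array"},"grip_force":{"type":"number"}},"required":["plan"]}

```bash
ls -la; mkdir -p pics; cat > h.py <<'E'
import numpy as np, cv2
from rig import ctrl
def snap(name,fn):
    d=ctrl.capture(name); cv2.imwrite('pics/'+fn+'.png',d['color']); np.savez('pics/'+fn+'.npz',**d); return d
E
python3 - <<'E'
from h import *
s=ctrl.sense(); print(s)
for n in ['scene','side','wrist']:
    d=snap(n,n+'0'); print(n,[ (k,d[k]) for k in d if k not in('color','range_z')])
E
```

```text
total 12
drwxr-xr-x  3 agent agent 4096 Dec  6 17:58 .
drwxr-xr-x 23 root  root  4096 Dec  6 17:58 ..
drwxr-xr-x  2 agent agent 4096 Dec  6 17:58 pics
{'time_s': 0.0, 'joints': array([ 1.10860138e+00,  3.13455938e-01,  1.49845925e+00,  3.71904365e-05,
        1.33098655e+00, -2.23369177e-01]), 'dq': array([-0.00055063, -0.00087595,  0.00096169,  0.00115032, -0.00085009,
       -0.00080993]), 'tau': array([ 1.78320450e-03, -4.12265539e+01, -2.59743440e+01, -1.13710823e-04,
        4.15673640e-03,  2.74675710e-05]), 'eef_pos': array([124.06309786, 509.86334341, 230.72369255]), 'ee_rot': array([-2.37005949e-04,  1.19133664e-01,  9.92878009e-01, -6.10390581e-04]), 'force': array([-0.60819176, -0.94134088, -0.24373921]), 'wrist_torque': array([-0.03236832, -0.0287809 ,  0.0220567 ]), 'grip_width': 1.0020467608925085}
scene [('fx', 499.88701495391894), ('fy', 499.88701495391894), ('cx', 259.3536875700589), ('cy', 190.98453304487936), ('cam_to_world', array([[-3.49610173e-01, -7.59191531e-01,  5.48999951e-01,
         1.39380852e+03],
       [ 9.36728359e-01, -2.72187975e-01,  2.20121983e-0
[... 456 characters left out ...]
e-01, -7.01179902e-01,
        -9.84125097e+02],
       [-1.58906582e-02,  7.15922559e-01,  6.97998837e-01,
         1.13344965e+03],
       [ 0.00000000e+00,  0.00000000e+00,  0.00000000e+00,
         1.00000000e+00]]))]
wrist [('fx', 297.3186396354542), ('fy', 297.3186396354542), ('cx', 258.377133715405), ('cy', 193.68026091457756), ('tool_from_camera', array([[-1.48630703e-04,  9.55412267e-01,  2.95275089e-01,
         7.56920384e+01],
       [ 9.99999907e-01,  2.21665831e-05,  4.31639746e-04,
         5.20291786e-01],
       [ 4.05848668e-04,  2.95275125e-01, -9.55412181e-01,
        -1.43001302e+02],
       [ 0.00000000e+00,  0.00000000e+00,  0.00000000e+00,
         1.00000000e+00]]))]
```

View pics/scene0.png

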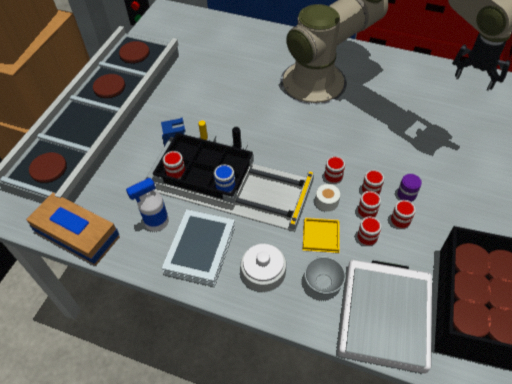

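View pics/side0.png

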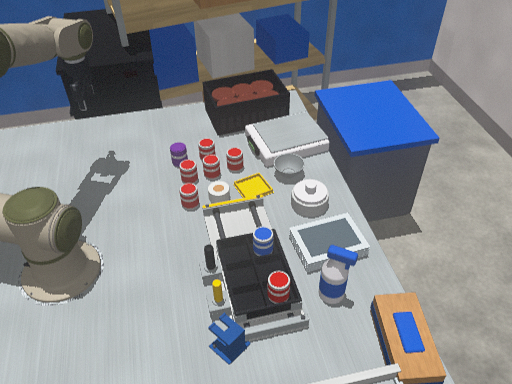

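View pics/wrist0.png

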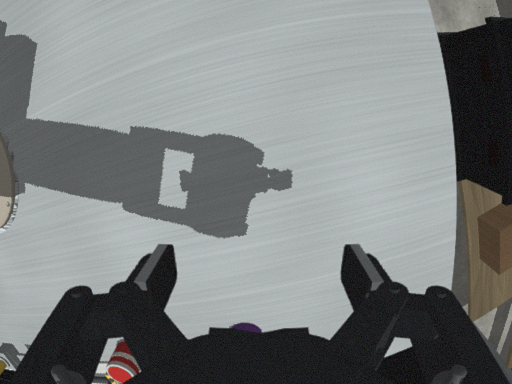

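The scene view shows five red tins at (335,168), (373,180), (369,203), (403,213) and (370,229). The purple decoy is at (411,186). In the crate there is a packed red tin at (173,164) and the blue tin at (225,177). The pin is at (203,130), the rest at (172,127) and the grip post at (237,137). Next I measure from both fixed views.

```bash
cat >> h.py <<'E'
def cloud(d):
    z=d['range_z'].astype(float); v,u=np.mgrid[0:z.shape[0],0:z.shape[1]]
    P=np.stack([(u-d['cx'])/d['fx']*z,-(v-d['cy'])/d['fy']*z,-z,np.ones_like(z)],-1)
    W=P@d['cam_to_world'].T
    W=W[...,:3]; W[z<=0]=np.nan
    return W
def hsv(d): return cv2.cvtColor(d['color'],cv2.COLOR_BGR2HSV)
def mask(d,c):
    h=hsv(d);H,S,V=h[...,0],h[...,1].astype(int),h[...,2].astype(int)
    if c=='red': m=((H<6)|(H>172))&(S>150)&(V>90)
    if c=='blue': m=(H>105)&(H<125)&(S>150)&(V>60)
    if c=='purple': m=(H>128)&(H<160)&(S>100)&(V>40)
    if c=='yellow': m=(H>22)&(H<34)&(S>150)&(V>100)
    return m
def ray(d,u,v,zp):
    dr=d['cam_to_world'][:3,:3]@np.array([(u-d['cx'])/d['fx'],-(v-d['cy'])/d['fy'],-1.])
    o=d['cam_to_world'][:3,3]; return o+dr*(zp-o[2])/dr[2]
def lids(d,W,c,zlo,zhi,minn=30):
    m=mask(d,c)&(W[...,2]>zlo)&(W[...,2]<zhi)
    n,l,st,ce=cv2.connectedComponentsWithStats(m.astype(np.uint8),connectivity=4)
    out=[]
    for i in range(1,n):
        if st[i,4]<minn: continue
        p=W[l==i]; (cx,cy),r=cv2.minEnclosingCircle(p[:,:2].astype(np.float32))
        out.append((ce[i].round(0).tolist(),int(st[i,4]),np.round([p[:,0].mean(),p[:,1].mean(),np.median(p[:,2]),cx,cy,r],1).tolist()))
    return out
E
python3 - <<'E'
from h import *
for n in ['scene','side']:
    d=dict(np.load(f'pics/{n}0.npz')); W=cloud(d)
    print(n)
    for c,a,b in [('red',60,80),('red',100,135),('blue',100,135),('purple',60,80),('yellow',8,25),('yellow',80,140),('blue',60,85),('yellow',40,80)]:
        print(c,a,b)
        for o in lids(d,W,c,a,b,8):
            if o[2][0]<900: print('   ',o)
E
```

```text
scene
red 60 80
    ([134.0, 51.0], 245, [141.3, -656.5, 73.4, 140.8, -660.0, 50.9])
    ([108.0, 84.0], 302, [333.0, -651.6, 73.0, 332.8, -656.7, 53.7])
    ([95.0, 84.0], 9, [345.2, -699.2, 71.7, 344.2, -699.8, 20.2])
    ([46.0, 166.0], 486, [721.2, -641.0, 73.4, 718.6, -640.3, 51.2])
    ([335.0, 163.0], 138, [409.1, 189.0, 72.2, 407.8, 192.0, 26.1])
    ([374.0, 177.0], 141, [422.4, 312.3, 72.3, 423.2, 311.6, 24.9])
    ([370.0, 198.0], 161, [504.0, 320.0, 71.8, 504.9, 319.3, 25.2])
    ([405.0, 208.0], 167, [502.8, 419.2, 71.9, 502.5, 419.3, 23.8])
    ([370.0, 225.0], 176, [592.3, 340.7, 71.8, 591.3, 342.5, 24.7])
red 100 135
    ([172.0, 158.0], 141, [594.0, -265.5, 120.6, 593.7, -266.0, 23.5])
    ([474.0, 268.0], 8, [651.3, 616.8, 101.4, 650.4, 616.1, 6.6])
    ([508.0, 272.0], 8, [634.6, 699.9, 102.3, 632.5, 700.7, 5.7])
    ([498.0, 277.0], 9, [655.2, 677.6, 101.2, 655.2, 677.3, 7.4])
    ([489.0, 287.0], 9, [692.9, 658.7, 100.7, 692.7, 658.3, 5.1])
    ([480.0, 289.0], 8, [705.8, 638.6, 100.6, 705.3, 638.1, 5.5])
    ([498.0, 296.0], 15, [709.9, 682.0, 100.6, 710.1, 681.
[... 2545 characters left out ...]
 16, [673.4, 175.1, 13.3, 670.7, 176.6, 18.8])
yellow 80 140
    ([217.0, 288.0], 120, [433.0, -249.6, 117.0, 432.9, -245.7, 12.6])
blue 60 85
    ([6.0, 1.0], 29, [-405.5, 1997.0, 65.3, -401.8, 1994.8, 38.9])
    ([19.0, 0.0], 8, [-338.6, 1994.5, 61.5, -337.9, 1993.4, 17.1])
    ([334.0, 289.0], 34, [738.7, -297.3, 68.4, 740.2, -295.7, 14.9])
    ([408.0, 332.0], 632, [867.1, -464.3, 82.7, 866.9, -462.9, 56.3])
    ([227.0, 330.0], 481, [438.7, -354.7, 74.8, 437.5, -350.9, 43.9])
yellow 40 80
    ([240.0, 200.0], 11, [566.4, 124.3, 42.2, 567.0, 124.3, 10.8])
    ([215.0, 204.0], 15, [484.4, 123.0, 41.4, 484.6, 125.0, 13.1])
    ([218.0, 298.0], 35, [433.3, -253.0, 67.4, 434.1, -250.0, 9.5])
```

```bash
python3 - <<'E'
from h import *
a=cv2.imread('pics/scene0.png')[110:250,140:330]; b=cv2.imread('pics/side0.png')[190:370,170:330]
cv2.imwrite('pics/c1.png',cv2.resize(a,None,fx=4,fy=4,interpolation=2)); cv2.imwrite('pics/c2.png',cv2.resize(b,None,fx=3.3,fy=3.3,interpolation=2))
E
```

```text
(no output)
```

View pics/c1.png

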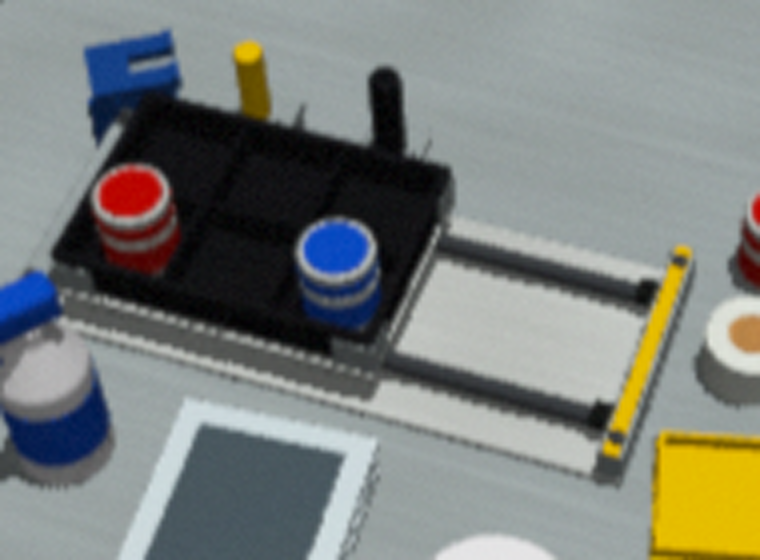

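View pics/c2.png

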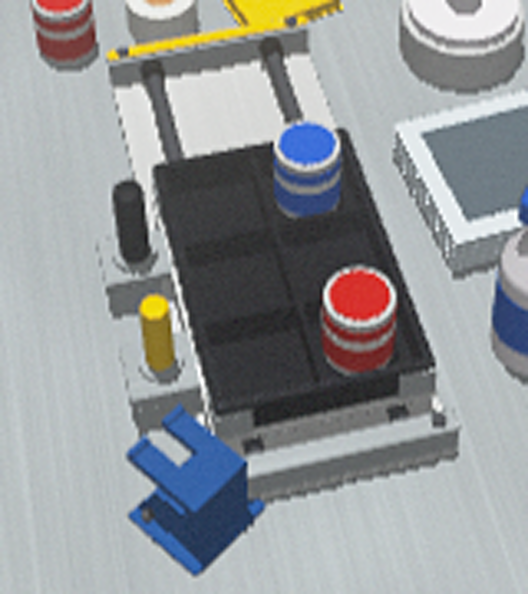

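The lid heights agree between the two views: about 70–72 on the bench and 119–121 in the crate, where 49+70=119 is expected. The only blue-lidded tin is at scene (224,172); the blue bottle and the blue bracket are different shapes. Next come the bed axes, crate, pin, rest, post, tray and roll.

```bash
python3 - <<'E'
from h import *
for n in ['scene','side']:
    d=dict(np.load(f'pics/{n}0.npz')); W=cloud(d); h=hsv(d); V=h[...,2];S=h[...,1]
    X,Y,Z=W[...,0],W[...,1],W[...,2]
    print(n)
    m=(V<75)&(Z>77)&(Z<88)&(X>430)&(X<700)&(Y>-360)&(Y<0)
    n_,l,st,ce=cv2.connectedComponentsWithStats(m.astype(np.uint8),connectivity=8)
    # keep crate (exclude post by taking X>460)
    p=W[m&(X>462)][:,:2].astype(np.float32)
    r=cv2.minAreaRect(p); print('crate',r, len(p), np.median(W[m&(X>462)][:,2])); print(cv2.boxPoints(r).round(1).tolist())
    # bar
    m=mask(d,'yellow')&(Z>38)&(Z<48)&(X>440)&(Y>90)&(Y<160); p=W[m]; r=cv2.fitLine(p[:,:2].astype(np.float32),cv2.DIST_HUBER,0,.01,.01).ravel(); print('bar',r.round(3),p.min(0),p.max(0),len(p))
    # rest
    m=mask(d,'blue')&(Z>71)&(Z<80)&(X>390)&(X<500)&(Y>-420)&(Y<-290); p=W[m]; r=cv2.minAreaRect(p[:,:2].astype(np.float32)); print('rest',r,cv2.boxPoints(r).round(1).tolist(),np.median(p[:,2]),len(p))
    # pin top / post top
    m=mask(d,'yellow')&(Z>120)&(Z<132)&(X<480)&(Y<-180); p=W[m]; print('pintop',p.mean(0),p.min(0),p.max(0),len(p))
    m=(V<70)&(Z>100)&(Z<160)&(X>400)&(X<480)&(Y>-230)&(Y<-80); p=W[m]
    if len(p): 
        zt=np.percentile(p[:,2],95); q=p[p[:,2]>zt-4]; print('post',zt,q.mean(0),len(p),len(q),p.mean(0))
    # tray
    m=mask(d,'yellow')&(Z<24)&(X>540)&(X<720)&(Y>150)&(Y<290); p=W[m]; 
    r=cv2.minAreaRect(p[:,:2].astype(np.float32)); print('tray',r,cv2.boxPoints(r).round(1).tolist(),np.percentile(p[:,2],[5,50,95]))
    # roll
    m=(Z>35)&(Z<52)&(X>430)&(X<540)&(Y>160)&(Y<270)&(S<90); p=W[m]; print('roll',cv2.minEnclosingCircle(p[:,:2].astype(np.float32)),p.mean(0),len(p))
E
```

```text
scene
crate ((551.688232421875, -188.1945037841797), (179.4775848388672, 262.44439697265625), 1.3339803218841553) 845 81.75096937494504
[[458.8999938964844, -59.099998474121094], [465.0, -321.5], [644.5, -317.29998779296875], [638.2999877929688, -54.900001525878906]]
bar [1.00000e+00 2.50000e-02 5.47206e+02 1.26582e+02] [448.28747448 118.36220679  38.58617772] [643.45976242 133.8242174   47.74549183] 181
rest ((440.9999084472656, -349.57843017578125), (58.922916412353516, 68.36491394042969), 37.80633544921875) [[396.79998779296875, -340.6000061035156], [438.70001220703125, -394.6000061035156], [485.20001220703125, -358.5], [443.29998779296875, -304.5]] 75.73210212345771 199
pintop [ 437.19852448 -240.04854203  124.94066348] [ 429.33497846 -249.31814264  120.13668848] [ 447.48343789 -231.20951386  128.55710422] 26
post 134.6546705366215 [ 433.06308378 -125.90097745  133.08069541] 82 25 [ 437.50910887 -123.89502242  121.5615721 ]
tray ((632.1092529296875, 214.69842529296875), (106.9697036743164, 105.89444732666016), 14.743474006652832) [[566.9000244140625, 252.3000030517578], [593.9000
[... 912 characters left out ...]
8964844]] 74.92814776908085 450
pintop [ 433.47575936 -245.00114282  123.09123308] [ 423.95521725 -255.08336865  120.04883804] [ 443.1128166  -233.22960998  127.15347579] 52
post 133.63322858338358 [ 430.7367762  -128.71503735  131.92805407] 91 25 [ 430.60286528 -134.92306298  120.60020219]
tray ((631.6963500976562, 213.59841918945312), (114.15508270263672, 108.42865753173828), 14.102957725524902) [[563.0999755859375, 252.3000030517578], [589.5, 147.10000610351562], [700.2999877929688, 174.89999389648438], [673.7999877929688, 280.1000061035156]] [-1.07040646  3.78366702 16.51145085]
roll ((484.58062744140625, 191.15216064453125), 55.7372932434082) [503.16879499 189.72194508  43.26361874] 214
```

```bash
cat >> h.py <<'E'
from scipy.spatial.transform import Rotation as R
def st():
    s=ctrl.sense(); q=s['ee_rot']; return s,np.array(s['eef_pos']),R.from_quat([q[1],q[2],q[3],q[0]])
def go(*targets,step=39):
    """world targets from measured pose -> tool-axis total shift and rows"""
    s,p,r=st(); M=r.as_matrix()
    print('t%.2f tcp'%s['time_s'],p.round(1),'jaw %.1f'%np.degrees(np.arctan2(M[1,1],M[0,1])),'tilt %.2f'%np.degrees(np.arccos(-M[2,2])),'w %.3f'%s['grip_width'],'F',np.round(s['force'],1))
    for t in targets:
        d=M.T@(np.array(t,float)-p); n=int(np.ceil(np.linalg.norm(d)/step)); print(t,'total',d.round(1),'rows',n,'each',(d/max(n,1)).round(1)); p=np.array(t,float)
E
echo
```

>>> carry_out --plan '[[85, [0, 0, -14], [0, 0, 1]], [85, [0, 0, -14], [0, 0, 1]], [85, [0, 0, -14], [0, 0, 1]], [85, [0, 0, -14], [0, 0, 1]], [85, [0, 0, -14], [0, 0, 1]], [85, [0, 0, 0], [0, 0, 0]]]' --grip_force 60

```text
time_s: 0.65
eef_pos: [124.5, 510.7, 303.6]
ee_rot: [0.0, 0.374, 0.928, 0.002]
force: [-0.6, -0.6, -0.0]
grip_width: 0.993
```

```bash
python3 -c "
from h import *
go([500,-180,300])"
```

```text
t0.65 tcp [124.5 510.7 303.6] jaw 46.1 tilt 0.23 w 0.993 F [-0.6 -0.6 -0. ]
[500, -180, 300] total [-749.5 -237.5    1.8] rows 21 each [-35.7 -11.3   0.1]
```

>>> carry_out --plan '[[85, [-36, -11.4, 0], [0, 0, 0]], [85, [-36, -11.4, 0], [0, 0, 0]], [85, [-36, -11.4, 0], [0, 0, 0]], [85, [-36, -11.4, 0], [0, 0, 0]], [85, [-36, -11.4, 0], [0, 0, 0]], [85, [-36, -11.4, 0], [0, 0, 0]], [85, [-36, -11.4, 0], [0, 0, 0]], [85, [-36, -11.4, 0], [0, 0, 0]], [85, [-36, -11.4, 0], [0, 0, 0]], [85, [-36, -11.4, 0], [0, 0, 0]], [85, [-36, -11.4, 0], [0, 0, 0]], [85, [-36, -11.4, 0], [0, 0, 0]], [85, [-36, -11.4, 0], [0, 0, 0]], [85, [-36, -11.4, 0], [0, 0, 0]], [85, [-36, -11.4, 0], [0, 0, 0]], [85, [-36, -11.4, 0], [0, 0, 0]], [85, [-36, -11.4, 0], [0, 0, 0]], [85, [-36, -11.4, 0], [0, 0, 0]], [85, [-36, -11.4, 0], [0, 0, 0]], [85, [0, 0, 0], [0, 0, 0]]]'

```text
time_s: 2.32
eef_pos: [470.7, -123.6, 299.0]
ee_rot: [-0.001, 0.372, 0.928, -0.0]
force: [-0.9, 0.8, -0.8]
grip_width: 0.997
```

```bash
cat >> h.py <<'E'
def wsnap(fn):
    s,p,r=st(); d=ctrl.capture('wrist'); T=np.eye(4); T[:3,:3]=r.as_matrix(); T[:3,3]=p
    d['cam_to_world']=T@d['tool_from_camera']; cv2.imwrite('pics/'+fn+'.png',d['color']); np.savez('pics/'+fn+'.npz',**d); return d
def wdirs(d,u,v):
    x=(np.asarray(u,float)-d['cx'])/d['fx']; y=(np.asarray(v,float)-d['cy'])/d['fy']; th=np.hypot(x,y); k=np.where(th>1e-9,np.sin(th)/np.maximum(th,1e-9),1)
    return np.stack([x*k,-y*k,-np.cos(th)],-1)
def wcloud(d):
    z=d['range_z'].astype(float); v,u=np.mgrid[0:z.shape[0],0:z.shape[1]]
    D=wdirs(d,u,v); P=D*(z/np.maximum(-D[...,2],1e-3))[...,None]
    W=P@d['cam_to_world'][:3,:3].T+d['cam_to_world'][:3,3]; W[z<=0]=np.nan; return W
def wray(d,u,v,zp):
    D=d['cam_to_world'][:3,:3]@wdirs(d,u,v); o=d['cam_to_world'][:3,3]; return o+D*(zp-o[2])/D[2]
E
python3 - <<'E'
from h import *
go([500,-180,300])
d=wsnap('w1'); W=wcloud(d)
for c,a,b in [('red',100,135),('blue',100,135),('yellow',110,135)]:
    print(c,lids(d,W,c,a,b,30))
E
```

```text
t2.32 tcp [ 470.7 -123.6  299. ] jaw 46.3 tilt 0.13 w 0.997 F [-0.9  0.8 -0.8]
[500, -180, 300] total [-60.2 -20.5  -1.1] rows 2 each [-30.1 -10.2  -0.5]
red [([248.0, 286.0], 119, [575.8, -244.5, 105.0, 581.3, -250.6, 22.9]), ([246.0, 307.0], 675, [592.4, -263.5, 120.2, 593.1, -263.7, 23.3])]
blue [([327.0, 210.0], 100, [564.3, -97.0, 104.9, 572.7, -98.0, 23.2]), ([340.0, 230.0], 966, [589.3, -99.3, 120.1, 589.9, -99.8, 23.4])]
yellow [([172.0, 213.0], 89, [434.3, -232.0, 118.7, 433.8, -237.0, 10.3])]
```

View pics/w1.png

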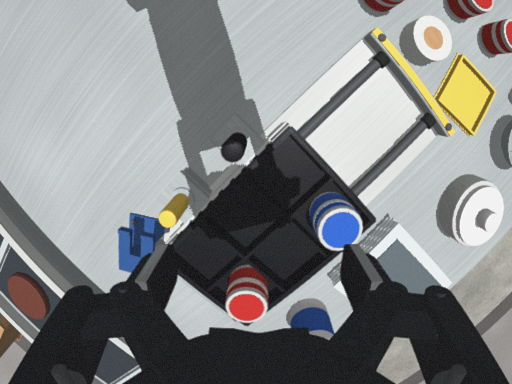

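The wrist view shows the blue lid at (340,230), the packed red at (246,307), the pin at (172,210), the post at (233,147) and the rest at (137,240). All three views agree on blue to within about 2 mm. I'm fitting the crate, post and rest from this view too.

```bash
python3 - <<'E'
from h import *
d=dict(np.load('pics/w1.npz')); W=wcloud(d); h=hsv(d); V=h[...,2]; X,Y,Z=[W[...,i] for i in range(3)]
m=(V<75)&(Z>77)&(Z<86)&(X>458)&(X<680)&(Y>-360)&(Y<0)
p=W[m]; r=cv2.minAreaRect(p[:,:2].astype(np.float32)); print('crate',r,cv2.boxPoints(r).round(1).tolist(),len(p),np.median(p[:,2]))
for c in ('x','y'):
    pass
# divider lines: floor points -> fit cell gaps, rotate into bed frame yaw 1.4
a=np.radians(1.4); q=np.stack([(X-550.5)*np.cos(a)+(Y+187)*np.sin(a),-(X-550.5)*np.sin(a)+(Y+187)*np.cos(a)],-1)
m2=m
hx=np.histogram(q[m2][:,0],bins=np.arange(-95,96,3)); hy=np.histogram(q[m2][:,1],bins=np.arange(-140,141,4))
print([(int(b),int(n)) for b,n in zip(hx[1],hx[0]) if n>25]); print([(int(b),int(n)) for b,n in zip(hy[1],hy[0]) if n>25])
m=(V<70)&(Z>125)&(Z<142)&(X>400)&(X<480)&(Y>-200)&(Y<-60); p=W[m]; print('post',cv2.minEnclosingCircle(p[:,:2].astype(np.float32)),np.median(p[:,2]),p.mean(0),len(p))
m=mask(d,'yellow')&(Z>121)&(Z<130)&(X<480)&(Y<-180); p=W[m]; print('pin',cv2.minEnclosingCircle(p[:,:2].astype(np.float32)),p.mean(0),len(p))
m=mask(d,'yellow')&(Z>36)&(Z<48)&(X>430)&(X<660)&(Y>90)&(Y<160); p=W[m]; print('bar',cv2.fitLine(p[:,:2].astype(np.float32),cv2.DIST_HUBER,0,.01,.01).ravel().round(3),p.min(0),p.max(0))
m=mask(d,'blue')&(Z>70)&(Z<80)&(X>390)&(X<500)&(Y>-420)&(Y<-290); p=W[m]; r=cv2.minAreaRect(p[:,:2].astype(np.float32)); print('rest',r,cv2.boxPoints(r).round(1).tolist(),np.median(p[:,2]),len(p))
go([589.8,-100.2,140],[589.8,-100.2,80])
E
```

```text
crate ((549.9263305664062, -187.11441040039062), (177.15464782714844, 259.09417724609375), 1.3338512182235718) [[458.3999938964844, -59.70000076293945], [464.3999938964844, -318.70001220703125], [641.5, -314.6000061035156], [635.5, -55.5]] 3482 81.80258185041725
[(-89, 333), (-86, 325), (-83, 316), (-80, 37), (-74, 26), (-56, 26), (-53, 35), (-50, 31), (-47, 39), (-44, 34), (-41, 33), (-38, 36), (-35, 41), (-32, 35), (-29, 28), (-26, 37), (-23, 31), (-20, 39), (-17, 28), (-14, 37), (-11, 36), (-8, 38), (-5, 78), (-2, 269), (1, 170), (4, 29), (7, 30), (10, 36), (13, 30), (16, 34), (19, 30), (22, 34), (25, 36), (28, 30), (31, 34), (34, 28), (37, 28), (79, 258), (82, 182), (85, 154)]
[(-132, 26), (-128, 140), (-124, 175), (-80, 31), (-76, 35), (-72, 38), (-68, 38), (-64, 35), (-60, 42), (-56, 40), (-52, 34), (-48, 64), (-44, 218), (-40, 88), (-36, 38), (-32, 38), (-28, 39), (-24, 40), (-20, 40), (-16, 41), (-12, 42), (-8, 45), (-4, 47), (0, 42), (4, 44), (8, 43), (12, 44), (16, 42), (20, 40), (24, 42), (28, 38), (32, 42), (36, 124), (40, 260), (44, 46), (48, 42), (52, 46), (56, 33), (60
[... 322 characters left out ...]
78014183044434) [ 434.0879855  -239.76406472  123.50557429] 71
bar [9.99000e-01 3.50000e-02 5.56394e+02 1.23904e+02] [443.88188364 119.49592938  39.86078785] [641.6739412  133.9215742   44.56066888]
rest ((437.5067138671875, -346.1643371582031), (54.85124969482422, 70.37958526611328), 33.46366500854492) [[395.20001220703125, -331.8999938964844], [434.0, -390.6000061035156], [479.79998779296875, -360.3999938964844], [441.0, -301.70001220703125]] 75.61275531200852 758
t2.37 tcp [ 469.7 -121.2  299.3] jaw 46.3 tilt 0.17 w 0.997 F [ 0.1  0.6 -0.9]
[589.8, -100.2, 140] total [-72.9  98.3 159. ] rows 6 each [-12.1  16.4  26.5]
[589.8, -100.2, 80] total [-0.2  0.1 60. ] rows 2 each [-0.1  0.  30. ]
```

>>> carry_out --plan '[[72, [-12.1, 16.4, 26.5], [0, 0, 0]], [72, [-12.1, 16.4, 26.5], [0, 0, 0]], [72, [-12.1, 16.4, 26.5], [0, 0, 0]], [72, [-12.1, 16.4, 26.5], [0, 0, 0]], [72, [-12.1, 16.4, 26.5], [0, 0, 0]], [72, [-12.1, 16.4, 26.5], [0, 0, 0]], [72, [0, 0, 0], [0, 0, 0]], [72, [0, 0, 0], [0, 0, 0]]]'

```text
time_s: 3.03
eef_pos: [588.9, -96.6, 140.5]
ee_rot: [-0.002, 0.37, 0.929, -0.0]
force: [-1.1, 0.4, 0.4]
grip_width: 0.841
```

```bash
python3 - <<'E'
from h import *
go([589.8,-100.2,80])
d=wsnap('w2'); W=wcloud(d); print(lids(d,W,'blue',112,130,30))
E
```

```text
t3.03 tcp [588.9 -96.6 140.5] jaw 46.5 tilt 0.22 w 0.841 F [-1.1  0.4  0.4]
[589.8, -100.2, 80] total [-3.3 -1.9 60.5] rows 2 each [-1.7 -1.  30.2]
[([256.0, 237.0], 4152, [589.6, -99.1, 120.2, 590.1, -100.0, 23.9])]
```

View pics/w2.png

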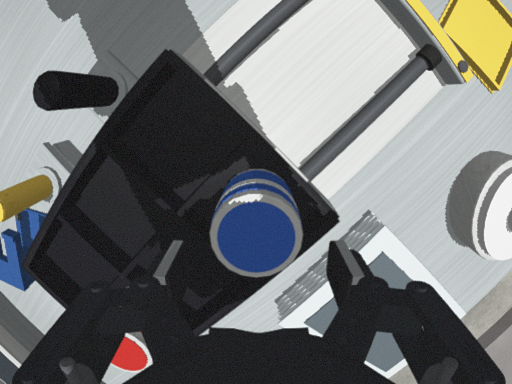

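The blue lid at (256,237) sits between the fingers, so I descend and grip.

>>> carry_out --plan '[[72, [-1.7, -1, 30], [0, 0, 0]], [72, [-1.7, -1, 28.5], [0, 0, 0]], [72, [0, 0, 0], [0, 0, 0]], [72, [0, 0, 0], [0, 0, 0]], [50, [0, 0, 0], [0, 0, 0]], [50, [0, 0, 0], [0, 0, 0]], [50, [0, 0, 0], [0, 0, 0]], [50, [0, 0, 0], [0, 0, 0]]]'

```text
time_s: 3.75
eef_pos: [591.9, -102.1, 87.0]
ee_rot: [0.002, 0.372, 0.928, -0.0]
force: [-1.9, 0.1, 7.6]
grip_width: 0.663
```

```bash
python3 - <<'E'
from h import *
go([589.8,-100.2,80])
E
```

```text
t3.75 tcp [ 591.9 -102.1   87. ] jaw 46.3 tilt 0.27 w 0.663 F [-1.9  0.1  7.6]
[589.8, -100.2, 80] total [ 2.8 -0.1  7. ] rows 1 each [ 2.8 -0.1  7. ]
```

>>> carry_out --plan '[[50, [0, 0, 0], [0, 0, 0]], [50, [0, 0, 0], [0, 0, 0]], [50, [0, 0, 0], [0, 0, 0]]]'

```text
time_s: 4.0
eef_pos: [591.9, -102.1, 87.0]
ee_rot: [0.002, 0.372, 0.928, -0.0]
force: [-0.7, 1.1, 7.3]
grip_width: 0.661
```

```bash
python3 - <<'E'
from h import *
go([589.8,-100.2,80])
d=wsnap('w3')
E
```

```text
t4.00 tcp [ 591.9 -102.1   87. ] jaw 46.3 tilt 0.27 w 0.661 F [-0.7  1.1  7.3]
[589.8, -100.2, 80] total [ 2.8 -0.1  7. ] rows 1 each [ 2.8 -0.1  7. ]
```

View pics/w3.png

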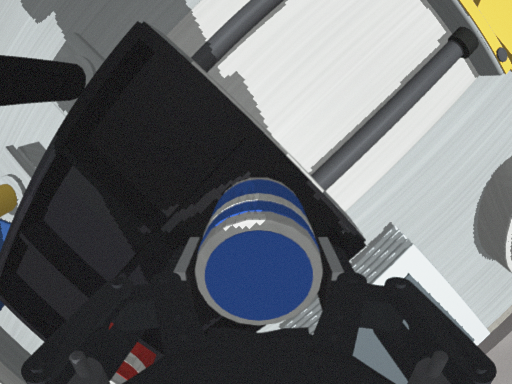

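Blue is gripped at (262,275), with the opening at 56 mm. Before carrying, I'm checking the tray centre from the two views.

```bash
python3 - <<'E'
from h import *
for n in ['scene0','side0','w1']:
    d=dict(np.load(f'pics/{n}.npz')); W=(wcloud if n=='w1' else cloud)(d)
    X,Y,Z=[W[...,i] for i in range(3)]
    m=mask(d,'yellow')&(Z<26)&(X>540)&(X<720)&(Y>140)&(Y<290)
    p=W[m]; r=cv2.minAreaRect(p[:,:2].astype(np.float32)); print(n,r,np.percentile(p[:,2],[5,50,95]).round(1))
    # outer outline by rays at rim height 16
    c=max(cv2.findContours(m.astype(np.uint8),0,1)[0],key=cv2.contourArea)[:,0]
    ry=wray if n=='w1' else ray
    q=np.array([ry(d,u,v,16)[:2] for u,v in c],np.float32); print('  ray16',cv2.minAreaRect(q))
go([591.9,-102.1,145],[631.8,214,145],[631.8,214,50])
E
```

```text
scene0 ((632.1092529296875, 214.69842529296875), (106.9697036743164, 105.89444732666016), 14.743474006652832) [ 0.9  6.1 17.6]
  ray16 ((635.7373657226562, 214.66111755371094), (110.23951721191406, 104.1337890625), 15.096016883850098)
side0 ((631.6963500976562, 213.59841918945312), (114.15508270263672, 108.42865753173828), 14.102957725524902) [-1.1  3.8 16.5]
  ray16 ((626.8328247070312, 203.56005859375), (108.52204132080078, 111.79191589355469), 15.048486709594727)
w1 ((628.5861206054688, 213.697021484375), (102.14842224121094, 102.44275665283203), 14.817255973815918) [ 2.9  5.  16.6]
  ray16 ((625.7901000976562, 209.84390258789062), (107.4246597290039, 104.89839935302734), 14.998869895935059)
t4.05 tcp [ 591.9 -102.1   87. ] jaw 46.3 tilt 0.27 w 0.661 F [-1.2  1.3  7.3]
[591.9, -102.1, 145] total [ -0.3   0.1 -58. ] rows 2 each [ -0.2   0.  -29. ]
[631.8, 214, 145] total [189.3 256.3  -0.4] rows 9 each [21.  28.5 -0. ]
[631.8, 214, 50] total [ 0.4 -0.1 95. ] rows 3 each [ 0.1 -0.  31.7]
```

>>> carry_out --plan '[[50, [0, 0, -15], [0, 0, 0]], [50, [0, 0, -20], [0, 0, 0]], [50, [0, 0, -23], [0, 0, 0]], [50, [5, 7, 0], [0, 0, 0]], [50, [15, 20, 0], [0, 0, 0]], [50, [20, 27, 0], [0, 0, 0]], [50, [23, 31.3, 0], [0, 0, 0]], [50, [23, 31.3, 0], [0, 0, 0]], [50, [23, 31.3, 0], [0, 0, 0]], [50, [23, 31.3, 0], [0, 0, 0]], [50, [23, 31.3, 0], [0, 0, 0]], [50, [19, 25, 0], [0, 0, 0]], [50, [12, 16, 0], [0, 0, 0]], [50, [3, 4, 0], [0, 0, 0]], [50, [0, 0, 0], [0, 0, 0]], [50, [0, 0, 0], [0, 0, 0]]]'

```text
time_s: 5.38
eef_pos: [630.4, 213.1, 141.7]
ee_rot: [-0.0, 0.372, 0.928, -0.0]
force: [0.2, -0.1, -2.5]
grip_width: 0.664
```

```bash
python3 - <<'E'
from h import *
go([631.3,214,46])
d=wsnap('w4')
E
```

```text
t5.38 tcp [630.4 213.1 141.7] jaw 46.3 tilt 0.03 w 0.664 F [ 0.2 -0.1 -2.5]
[631.3, 214, 46] total [-0.   1.3 95.7] rows 3 each [-0.   0.4 31.9]
```

View pics/w4.png

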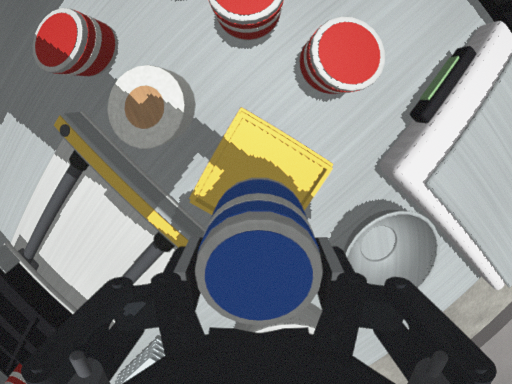

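```bash
python3 - <<'E'
from h import *
for n,px in [('scene0',(323,277)),('side0',(289,167))]:
    d=dict(np.load(f'pics/{n}.npz')); print(n,'bowl rim centre~',ray(d,px[0],px[1]-6,50).round(0))
    W=cloud(d); X,Y,Z=[W[...,i] for i in range(3)]
    m=(Z>44)&(Z<56)&(X>650)&(X<830)&(Y>150)&(Y<340); p=W[m]; print(cv2.minAreaRect(p[:,:2].astype(np.float32)), p[:,0].min())
E
```

```text
scene0 bowl rim centre~ [764. 255.  50.]
((761.6826171875, 245.18954467773438), (189.61428833007812, 134.63900756835938), 89.6597671508789) 694.9249735285696
side0 bowl rim centre~ [773. 268.  50.]
((761.7728881835938, 274.1601867675781), (119.56189727783203, 142.6063690185547), 5.438723564147949) 695.5028547438167
```

The bowl's edge is at x≥700, so there is room to lower into the tray.

>>> carry_out --plan '[[50, [0, 0.7, 30], [0, 0, 0]], [50, [0, 0.7, 32], [0, 0, 0]], [50, [0, 0, 22], [0, 0, 0]], [50, [0, 0, 10], [0, 0, 0]], [50, [0, 0, 4.5], [0, 0, 0]], [50, [0, 0, 0], [0, 0, 0]], [50, [0, 0, 0], [0, 0, 0]]]'

```text
time_s: 6.02
eef_pos: [632.5, 214.3, 45.0]
ee_rot: [0.001, 0.372, 0.928, 0.001]
force: [0.2, 0.3, -3.0]
grip_width: 0.66
```

>>> carry_out --plan '[[50, [0, 0, 2], [0, 0, 0]], [50, [0, 0, 0], [0, 0, 0]], [50, [0, 0, 0], [0, 0, 0]], [50, [0, 0, 0], [0, 0, 0]]]'

```text
time_s: 6.35
eef_pos: [632.0, 214.7, 42.1]
ee_rot: [0.001, 0.372, 0.928, 0.0]
force: [0.2, -0.2, 0.1]
grip_width: 0.661
```

Force reads about 0, so the tin is resting on the tray floor; I release.

>>> carry_out --plan '[[72, [0, 0, 0], [0, 0, 0]], [72, [0, 0, 0], [0, 0, 0]], [72, [0, 0, 0], [0, 0, 0]], [72, [0, 0, 0], [0, 0, 0]], [72, [0, 0, -30], [0, 0, 0]], [72, [0, 0, -38], [0, 0, 0]], [72, [0, 0, -38], [0, 0, 0]], [72, [0, 0, -38], [0, 0, 0]], [72, [0, 0, 0], [0, 0, 0]]]'

```text
time_s: 7.1
eef_pos: [634.1, 215.1, 194.3]
ee_rot: [0.006, 0.372, 0.928, 0.004]
force: [0.9, 0.9, 1.8]
grip_width: 0.845
```

```bash
python3 - <<'E'
from h import *
go([550,260,230])
d=wsnap('w5'); W=wcloud(d)
for c,a,b in [('red',62,80),('blue',68,85)]: print(c,*lids(d,W,c,a,b,60),sep='\n')
E
```

```text
t7.10 tcp [634.1 215.1 194.3] jaw 46.3 tilt 0.80 w 0.845 F [0.9 0.9 1.8]
[550, 260, 230] total [ 91.5 -25.2 -36.8] rows 3 each [ 30.5  -8.4 -12.3]
red
([241.0, 12.0], 1229, [508.8, 316.0, 71.2, 503.5, 320.8, 23.3])
([81.0, 45.0], 1292, [409.0, 190.9, 71.3, 408.2, 190.4, 24.0])
([326.0, 59.0], 1955, [591.4, 341.6, 71.2, 591.6, 342.1, 23.5])
blue
([255.0, 182.0], 1931, [629.7, 217.1, 75.2, 630.1, 216.6, 23.3])
```

View pics/w5.png

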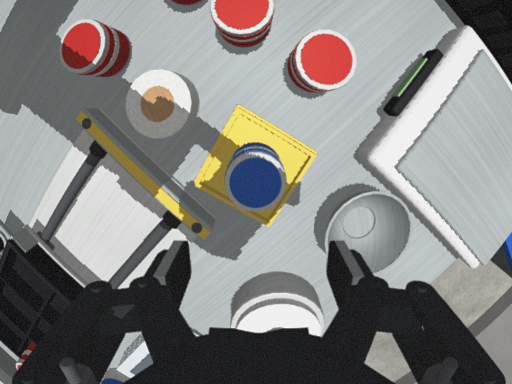

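Blue stands upright in the tray at lid pixel (255,180), top z≈75 as expected. Next is the red tin at (591.5,341.5), wrist pixel (326,59), its lid and label plainly red.

```bash
python3 - <<'E'
from h import *
go([591.3,341.5,115],[591.3,341.5,35])
E
```

```text
t7.15 tcp [633.1 214.9 190.1] jaw 46.3 tilt 0.49 w 0.839 F [-0.7 -0.2 -1.1]
[591.3, 341.5, 115] total [118.   62.2  74.9] rows 4 each [29.5 15.5 18.7]
[591.3, 341.5, 35] total [ 0.4 -0.5 80. ] rows 3 each [ 0.1 -0.2 26.7]
```

>>> carry_out --plan '[[72, [20, 10, 5], [0, 0, 0]], [72, [32, 17, 20], [0, 0, 0]], [72, [32, 17, 22], [0, 0, 0]], [72, [22, 12, 18], [0, 0, 0]], [72, [12, 6, 10], [0, 0, 0]], [72, [0, 0, 0], [0, 0, 0]], [72, [0, 0, 0], [0, 0, 0]], [72, [0, 0, 0], [0, 0, 0]]]'

```text
time_s: 7.82
eef_pos: [590.3, 339.1, 111.7]
ee_rot: [0.001, 0.373, 0.928, 0.0]
force: [-0.3, 0.4, 0.4]
grip_width: 0.842
```

```bash
python3 - <<'E'
from h import *
go([591.3,341.5,35])
d=wsnap('w6'); W=wcloud(d)
for c,a,b in [('red',62,80)]: print(c,*lids(d,W,c,a,b,60),sep='\n')
E
```

```text
t7.82 tcp [590.3 339.1 111.7] jaw 46.2 tilt 0.09 w 0.842 F [-0.3  0.4  0.4]
[591.3, 341.5, 35] total [ 1.   2.3 76.7] rows 2 each [ 0.5  1.1 38.3]
red
([255.0, 35.0], 4329, [502.3, 420.6, 71.2, 501.8, 420.9, 24.0])
([67.0, 77.0], 2554, [422.2, 314.5, 71.3, 421.4, 313.6, 24.1])
([147.0, 147.0], 3619, [503.5, 322.4, 71.2, 503.4, 321.7, 23.9])
([4.0, 187.0], 349, [420.8, 198.2, 71.3, 416.3, 195.1, 21.1])
([262.0, 218.0], 3553, [590.8, 342.8, 71.2, 591.3, 342.1, 23.8])
```

>>> carry_out --plan '[[72, [1, 2.5, 30], [0, 0, 0]], [72, [0, 0, 32], [0, 0, 0]], [72, [0, 0, 14.5], [0, 0, 0]], [72, [0, 0, 0], [0, 0, 0]], [72, [0, 0, 0], [0, 0, 0]], [50, [0, 0, 0], [0, 0, 0]], [50, [0, 0, 0], [0, 0, 0]], [50, [0, 0, 0], [0, 0, 0]], [50, [0, 0, 0], [0, 0, 0]], [50, [0, 0, 0], [0, 0, 0]]]'

```text
time_s: 8.7
eef_pos: [591.7, 342.9, 37.0]
ee_rot: [0.002, 0.372, 0.928, 0.001]
force: [-0.0, -1.1, 7.8]
grip_width: 0.667
```

```bash
python3 - <<'E'
from h import *
go([591.3,341.5,150],[590,-104,150],[590,-104,88])
E
```

```text
t8.70 tcp [591.7 342.9  37. ] jaw 46.3 tilt 0.26 w 0.667 F [-0.  -1.1  7.8]
[591.3, 341.5, 150] total [  -0.9   -0.8 -113. ] rows 3 each [ -0.3  -0.3 -37.7]
[590, -104, 150] total [-306.8 -323.    -0.5] rows 12 each [-25.6 -26.9  -0. ]
[590, -104, 88] total [ 0.2 -0.2 62. ] rows 2 each [ 0.1 -0.1 31. ]
```

>>> carry_out --plan '[[50, [0, 0, -15], [0, 0, 0]], [50, [0, 0, -32], [0, 0, 0]], [50, [0, 0, -38], [0, 0, 0]], [50, [0, 0, -30], [0, 0, 0]], [50, [-8, -8, 0], [0, 0, 0]], [50, [-20, -21, 0], [0, 0, 0]], [50, [-28, -30, 0], [0, 0, 0]], [50, [-28, -30, 0], [0, 0, 0]], [50, [-28, -30, 0], [0, 0, 0]], [50, [-28, -30, 0], [0, 0, 0]], [50, [-28, -30, 0], [0, 0, 0]], [50, [-28, -30, 0], [0, 0, 0]], [50, [-28, -30, 0], [0, 0, 0]], [50, [-28, -30, 0], [0, 0, 0]], [50, [-28, -29, 0], [0, 0, 0]], [50, [-18, -17, 0], [0, 0, 0]], [50, [-9, -8, 0], [0, 0, 0]], [50, [0, 0, 0], [0, 0, 0]], [50, [0, 0, 0], [0, 0, 0]]]'

```text
time_s: 10.28
eef_pos: [589.0, -102.4, 149.0]
ee_rot: [-0.0, 0.372, 0.928, 0.0]
force: [0.1, 0.0, -3.2]
grip_width: 0.661
```

```bash
python3 - <<'E'
from h import *
go([590,-104,88])
d=wsnap('w7')
E
```

```text
t10.28 tcp [ 589.  -102.4  149. ] jaw 46.3 tilt 0.04 w 0.661 F [ 0.1  0.  -3.2]
[590, -104, 88] total [-1.9 -0.5 61. ] rows 2 each [-1.  -0.2 30.5]
```

View pics/w7.png

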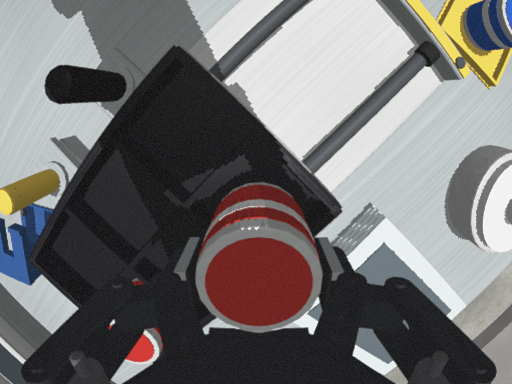

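The tin is held upright over the right-rear cell. Lowering.

>>> carry_out --plan '[[50, [-2, -0.5, 28], [0, 0, 0]], [50, [0, 0, 22], [0, 0, 0]], [50, [0, 0, 9], [0, 0, 0]], [50, [0, 0, 4], [0, 0, 0]], [50, [0, 0, 0], [0, 0, 0]], [50, [0, 0, 0], [0, 0, 0]]]'

```text
time_s: 10.83
eef_pos: [590.8, -103.7, 87.1]
ee_rot: [0.001, 0.371, 0.928, 0.0]
force: [1.0, 0.2, -1.6]
grip_width: 0.66
```

>>> carry_out --plan '[[50, [0, 0, 2], [0, 0, 0]], [50, [0, 0, 0], [0, 0, 0]], [50, [0, 0, 0], [0, 0, 0]], [72, [0, 0, 0], [0, 0, 0]], [72, [0, 0, 0], [0, 0, 0]], [72, [0, 0, 0], [0, 0, 0]], [72, [0, 0, -20], [0, 0, 0]], [72, [0, 0, -35], [0, 0, 0]], [72, [0, 0, -35], [0, 0, 0]], [72, [0, 0, 0], [0, 0, 0]]]'

```text
time_s: 11.67
eef_pos: [592.8, -105.4, 181.3]
ee_rot: [0.006, 0.372, 0.928, 0.0]
force: [0.5, -0.2, 1.2]
grip_width: 0.848
```

```bash
python3 - <<'E'
from h import *
go([502,420,160],[502,420,35])
d=wsnap('w8'); W=wcloud(d); print(*lids(d,W,'red',100,135,60),sep='\n')
d=snap('scene','s8'); W=cloud(d)
for c,a,b in [('red',62,80),('red',108,130),('blue',70,85)]: print(c,*[o for o in lids(d,W,c,a,b,60) if o[2][1]>-400],sep='\n')
E
```

```text
t11.67 tcp [ 592.8 -105.4  181.3] jaw 46.3 tilt 0.67 w 0.848 F [ 0.5 -0.2  1.2]
[502, 420, 160] total [428.7 317.2  18.1] rows 14 each [30.6 22.7  1.3]
[502, 420, 35] total [  1.4  -0.6 125. ] rows 4 each [ 0.3 -0.1 31.2]
([255.0, 167.0], 123, [570.7, -86.5, 107.6, 574.3, -90.9, 20.1])
([257.0, 206.0], 2993, [590.6, -103.7, 120.1, 591.0, -104.4, 23.7])
red
([335.0, 163.0], 136, [408.9, 189.1, 72.0, 409.4, 188.8, 23.5])
([374.0, 177.0], 143, [422.3, 312.2, 72.1, 422.9, 311.4, 22.9])
([370.0, 198.0], 161, [504.1, 320.0, 71.8, 503.0, 320.3, 24.6])
([405.0, 208.0], 167, [502.8, 419.4, 72.2, 503.5, 419.8, 23.9])
red
([172.0, 158.0], 140, [594.5, -265.2, 121.1, 593.2, -265.5, 23.9])
blue
([172.0, 127.0], 224, [444.1, -349.1, 75.6, 442.0, -347.9, 42.1])
([155.0, 214.0], 67, [769.7, -240.9, 77.3, 760.4, -250.6, 32.6])
([323.0, 222.0], 173, [630.8, 215.7, 75.9, 629.3, 215.0, 24.5])
```

View pics/w8.png

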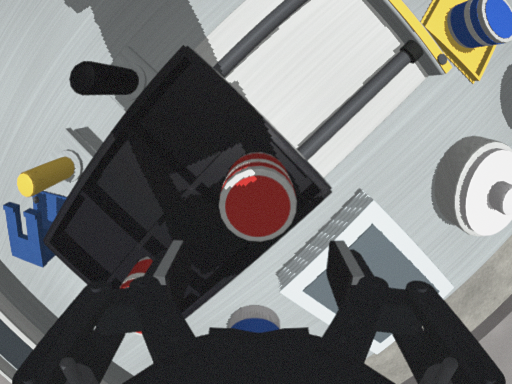

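>>> carry_out --plan '[[72, [10, 7, 0], [0, 0, 0]], [72, [22, 16, 0], [0, 0, 0]], [72, [31, 23, 0], [0, 0, 0]], [72, [31, 23, 0], [0, 0, 0]], [72, [31, 23, 0], [0, 0, 0]], [72, [31, 23, 0], [0, 0, 0]], [72, [31, 23, 0], [0, 0, 0]], [72, [31, 23, 0], [0, 0, 0]], [72, [31, 23, 0], [0, 0, 0]], [72, [31, 23, 0], [0, 0, 0]], [72, [31, 23, 10], [0, 0, 0]], [72, [31, 23, 10], [0, 0, 0]], [72, [31, 23, 10], [0, 0, 0]], [72, [30, 22, 10], [0, 0, 0]], [72, [16, 12, 10], [0, 0, 0]], [72, [9, 7, 10], [0, 0, 0]], [72, [0, 0, 5], [0, 0, 0]], [72, [0, 0, 0], [0, 0, 0]], [72, [0, 0, 0], [0, 0, 0]]]'

```text
time_s: 13.35
eef_pos: [500.0, 419.0, 108.9]
ee_rot: [-0.0, 0.373, 0.928, -0.0]
force: [-1.3, -0.9, -0.5]
grip_width: 0.845
```

```bash
python3 - <<'E'
from h import *
go([502.3,420,35])
d=wsnap('w9'); W=wcloud(d); print(*lids(d,W,'red',62,80,60),sep='\n')
E
```

```text
t13.35 tcp [500.  419.  108.9] jaw 46.2 tilt 0.06 w 0.845 F [-1.3 -0.9 -0.5]
[502.3, 420, 35] total [-1.   2.4 73.9] rows 2 each [-0.5  1.2 37. ]
([262.0, 221.0], 3618, [501.3, 421.6, 71.2, 501.8, 420.9, 23.7])
([89.0, 237.0], 2081, [421.5, 315.2, 71.3, 421.8, 314.0, 24.1])
([30.0, 300.0], 799, [408.2, 192.0, 71.3, 408.4, 191.1, 24.0])
([190.0, 305.0], 508, [514.7, 331.5, 71.3, 513.5, 330.9, 18.8])
```

View pics/w9.png

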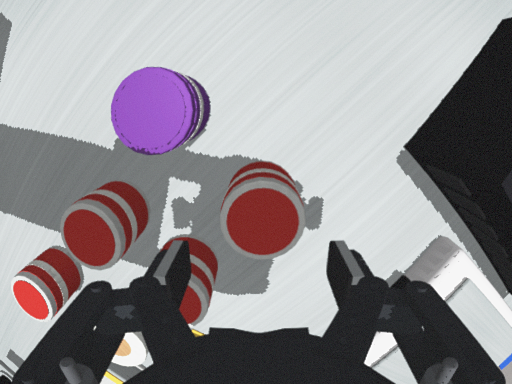

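The red tin to grip is at (262,221), centred between the fingers, and the purple decoy at (153,108) is clear of them.

>>> carry_out --plan '[[72, [-1, 2.5, 30], [0, 0, 0]], [72, [0, 0, 30], [0, 0, 0]], [72, [0, 0, 13.5], [0, 0, 0]], [72, [0, 0, 0], [0, 0, 0]], [72, [0, 0, 0], [0, 0, 0]], [50, [0, 0, 0], [0, 0, 0]], [50, [0, 0, 0], [0, 0, 0]], [50, [0, 0, 0], [0, 0, 0]], [50, [0, 0, 0], [0, 0, 0]], [50, [0, 0, 0], [0, 0, 0]]]'

```text
time_s: 14.23
eef_pos: [503.4, 422.0, 38.4]
ee_rot: [0.001, 0.372, 0.928, 0.002]
force: [-0.2, -0.8, 6.9]
grip_width: 0.663
```

```bash
python3 - <<'E'
from h import *
go([502.3,420,150],[592,-187,160],[592,-187,88])
E
```

```text
t14.23 tcp [503.4 422.   38.4] jaw 46.3 tilt 0.25 w 0.663 F [-0.2 -0.8  6.9]
[502.3, 420, 150] total [  -0.7   -1.7 -111.6] rows 3 each [ -0.2  -0.6 -37.2]
[592, -187, 160] total [-484.1 -377.   -10.8] rows 16 each [-30.3 -23.6  -0.7]
[592, -187, 88] total [ 0.1 -0.3 72. ] rows 2 each [ 0.1 -0.1 36. ]
```

>>> carry_out --plan '[[50, [0, 0, -15], [0, 0, 0]], [50, [0, 0, -30], [0, 0, 0]], [50, [0, 0, -36], [0, 0, 0]], [50, [0, 0, -36], [0, 0, 0]], [50, [0, 0, -20], [0, 0, 0]], [50, [-10, -8, 0], [0, 0, 0]], [50, [-22, -17, 0], [0, 0, 0]], [50, [-32, -25, 0], [0, 0, 0]], [50, [-32, -25, 0], [0, 0, 0]], [50, [-32, -25, 0], [0, 0, 0]], [50, [-32, -25, 0], [0, 0, 0]], [50, [-32, -25, 0], [0, 0, 0]], [50, [-32, -25, 0], [0, 0, 0]]]'

```text
time_s: 15.32
eef_pos: [543.2, 138.3, 173.7]
ee_rot: [0.001, 0.372, 0.928, 0.0]
force: [0.5, 0.5, -1.9]
grip_width: 0.663
```

>>> carry_out --plan '[[50, [-32, -25, 0], [0, 0, 0]], [50, [-32, -25, 0], [0, 0, 0]], [50, [-32, -25, 0], [0, 0, 0]], [50, [-32, -25, 0], [0, 0, 0]], [50, [-32, -25, 0], [0, 0, 0]], [50, [-32, -25, 0], [0, 0, 0]], [50, [-32, -25, 0], [0, 0, 0]], [50, [-22, -17, 0], [0, 0, 0]], [50, [-10, -7, 0], [0, 0, 0]], [50, [-4, -3, 0], [0, 0, 0]], [50, [0, 0, 0], [0, 0, 0]], [50, [0, 0, 0], [0, 0, 0]]]'

```text
time_s: 16.32
eef_pos: [591.8, -184.1, 172.9]
ee_rot: [-0.0, 0.372, 0.928, 0.0]
force: [0.6, 0.1, -2.2]
grip_width: 0.665
```

```bash
python3 - <<'E'
from h import *
go([592,-187,88])
d=wsnap('w10')
E
```

```text
t16.32 tcp [ 591.8 -184.1  172.9] jaw 46.4 tilt 0.02 w 0.665 F [ 0.6  0.1 -2.2]
[592, -187, 88] total [-2.2 -2.  84.9] rows 3 each [-0.7 -0.7 28.3]
```

View pics/w10.png

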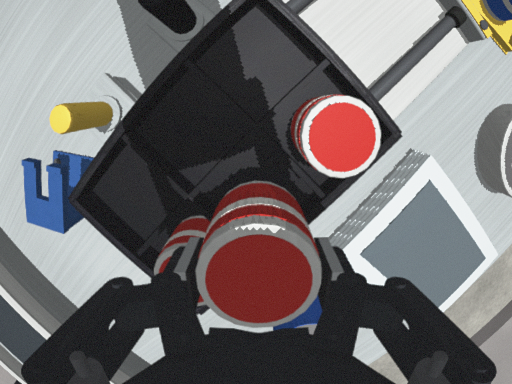

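>>> carry_out --plan '[[50, [-2, -1.5, 30], [0, 0, 0]], [50, [0, 0, 30], [0, 0, 0]], [50, [0, 0, 16], [0, 0, 0]], [50, [0, 0, 7], [0, 0, 0]], [50, [0, 0, 3], [0, 0, 0]], [50, [0, 0, 0], [0, 0, 0]], [50, [0, 0, 0], [0, 0, 0]], [50, [0, 0, 0], [0, 0, 0]]]'

```text
time_s: 17.03
eef_pos: [592.6, -187.4, 87.5]
ee_rot: [0.001, 0.372, 0.928, -0.0]
force: [-0.2, 1.2, -2.2]
grip_width: 0.662
```

>>> carry_out --plan '[[50, [0, 0, 1.5], [0, 0, 0]], [50, [0, 0, 0], [0, 0, 0]], [50, [0, 0, 0], [0, 0, 0]], [72, [0, 0, 0], [0, 0, 0]], [72, [0, 0, 0], [0, 0, 0]], [72, [0, 0, 0], [0, 0, 0]], [72, [0, 0, -20], [0, 0, 0]], [72, [0, 0, -35], [0, 0, 0]], [72, [0, 0, -35], [0, 0, 0]], [72, [0, 0, 0], [0, 0, 0]]]'

```text
time_s: 17.87
eef_pos: [594.5, -189.1, 182.4]
ee_rot: [0.006, 0.372, 0.928, -0.001]
force: [0.2, 0.5, 1.2]
grip_width: 0.845
```

```bash
python3 - <<'E'
from h import *
go([503.3,321,160],[503.3,321,35])
d=wsnap('w11'); W=wcloud(d); print(*lids(d,W,'red',100,135,60),sep='\n')
d=snap('scene','s11'); W=cloud(d)
for c,a,b in [('red',62,80),('red',108,130),('blue',70,85)]: print(c,*[o for o in lids(d,W,c,a,b,60) if o[2][1]>-300],sep='\n')
E
```

```text
t17.87 tcp [ 594.5 -189.1  182.4] jaw 46.3 tilt 0.67 w 0.845 F [0.2 0.5 1.2]
[503.3, 321, 160] total [418.4 305.9  18.7] rows 14 each [29.9 21.8  1.3]
[503.3, 321, 35] total [  1.4  -0.4 125. ] rows 4 each [ 0.4 -0.1 31.2]
([341.0, 127.0], 3231, [590.7, -104.6, 120.2, 591.2, -104.3, 23.6])
([301.0, 117.0], 64, [568.4, -120.5, 108.1, 570.3, -119.5, 13.6])
([257.0, 165.0], 106, [572.2, -168.8, 108.2, 575.2, -172.1, 18.4])
([257.0, 204.0], 2978, [591.8, -186.9, 120.2, 592.3, -187.4, 23.7])
([202.0, 233.0], 282, [582.8, -241.4, 104.9, 588.9, -253.3, 26.5])
([202.0, 267.0], 1086, [599.8, -257.2, 120.2, 593.7, -263.4, 23.4])
red
([335.0, 163.0], 137, [408.8, 189.1, 71.7, 407.9, 188.7, 24.2])
([374.0, 177.0], 143, [422.2, 312.2, 72.0, 419.9, 312.2, 23.9])
([370.0, 198.0], 159, [504.1, 320.1, 71.8, 504.0, 319.0, 23.8])
red
([222.0, 171.0], 149, [591.9, -105.4, 121.0, 592.4, -105.1, 22.9])
blue
([155.0, 215.0], 62, [769.8, -238.4, 77.4, 762.7, -244.3, 29.7])
([323.0, 222.0], 174, [630.9, 215.8, 75.8, 631.6, 216.3, 23.6])
```

>>> carry_out --plan '[[72, [10, 7, 0], [0, 0, 0]], [72, [22, 16, 0], [0, 0, 0]], [72, [30, 22, 0], [0, 0, 0]], [72, [30, 22, 0], [0, 0, 0]], [72, [30, 22, 0], [0, 0, 0]], [72, [30, 22, 0], [0, 0, 0]], [72, [30, 22, 0], [0, 0, 0]], [72, [30, 22, 0], [0, 0, 0]], [72, [30, 22, 0], [0, 0, 0]], [72, [30, 22, 0], [0, 0, 0]], [72, [30, 22, 10], [0, 0, 0]], [72, [30, 22, 10], [0, 0, 0]], [72, [30, 22, 10], [0, 0, 0]], [72, [30, 22, 10], [0, 0, 0]], [72, [17, 12, 10], [0, 0, 0]], [72, [9, 7, 10], [0, 0, 0]], [72, [0, 0, 5], [0, 0, 0]], [72, [0, 0, 0], [0, 0, 0]], [72, [0, 0, 0], [0, 0, 0]]]'

```text
time_s: 19.55
eef_pos: [501.4, 320.8, 109.9]
ee_rot: [-0.0, 0.373, 0.928, -0.0]
force: [-0.9, -0.7, 0.0]
grip_width: 0.844
```

```bash
python3 - <<'E'
from h import *
go([503.3,321,35])
d=wsnap('w12'); W=wcloud(d); print(*lids(d,W,'red',62,80,60),sep='\n')
E
```

```text
t19.55 tcp [501.4 320.8 109.9] jaw 46.2 tilt 0.06 w 0.844 F [-0.9 -0.7  0. ]
[503.3, 321, 35] total [-1.2  1.5 74.9] rows 2 each [-0.6  0.8 37.4]
([164.0, 143.0], 3904, [421.5, 314.5, 71.3, 421.2, 313.9, 23.7])
([261.0, 222.0], 3559, [502.6, 322.2, 71.2, 503.2, 321.6, 23.7])
([64.0, 243.0], 1677, [408.2, 191.8, 71.3, 408.3, 190.8, 24.0])
```

View pics/w12.png

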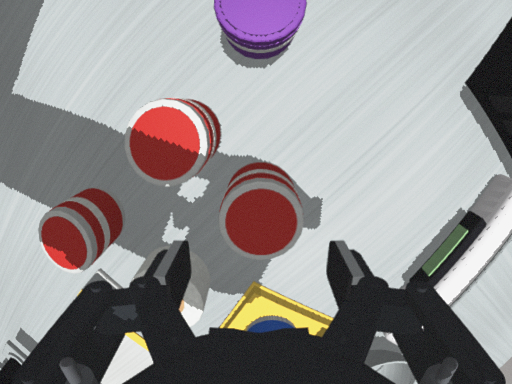

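>>> carry_out --plan '[[72, [-1, 1.5, 30], [0, 0, 0]], [72, [0, 0, 30], [0, 0, 0]], [72, [0, 0, 14], [0, 0, 0]], [72, [0, 0, 0], [0, 0, 0]], [72, [0, 0, 0], [0, 0, 0]], [50, [0, 0, 0], [0, 0, 0]], [50, [0, 0, 0], [0, 0, 0]], [50, [0, 0, 0], [0, 0, 0]], [50, [0, 0, 0], [0, 0, 0]], [50, [0, 0, 0], [0, 0, 0]]]'

```text
time_s: 20.43
eef_pos: [504.4, 322.5, 38.5]
ee_rot: [0.002, 0.372, 0.928, 0.001]
force: [1.8, -2.7, 6.6]
grip_width: 0.663
```

```bash
python3 - <<'E'
from h import *
go([503,321,160],[511,-272,160],[511,-272,88])
E
```

```text
t20.43 tcp [504.4 322.5  38.5] jaw 46.3 tilt 0.23 w 0.663 F [ 1.8 -2.7  6.6]
[503, 321, 160] total [  -0.3   -1.6 -121.5] rows 4 each [ -0.1  -0.4 -30.4]
[511, -272, 160] total [-415.4 -423.3   -0.5] rows 16 each [-26.  -26.5  -0. ]
[511, -272, 88] total [ 0.2 -0.2 72. ] rows 2 each [ 0.1 -0.1 36. ]
```

>>> carry_out --plan '[[50, [0, 0, -15], [0, 0, 0]], [50, [0, 0, -30], [0, 0, 0]], [50, [0, 0, -36], [0, 0, 0]], [50, [0, 0, -30], [0, 0, 0]], [50, [0, 0, -11], [0, 0, 0]], [50, [-8, -8, 0], [0, 0, 0]], [50, [-20, -20, 0], [0, 0, 0]], [50, [-28, -29, 0], [0, 0, 0]], [50, [-28, -29, 0], [0, 0, 0]], [50, [-28, -29, 0], [0, 0, 0]], [50, [-28, -29, 0], [0, 0, 0]], [50, [-28, -29, 0], [0, 0, 0]], [50, [-28, -29, 0], [0, 0, 0]]]'

```text
time_s: 21.52
eef_pos: [503.5, 38.6, 156.2]
ee_rot: [-0.002, 0.372, 0.928, -0.0]
force: [1.1, 0.9, -2.5]
grip_width: 0.663
```

>>> carry_out --plan '[[50, [-28, -29, 0], [0, 0, 0]], [50, [-28, -29, 0], [0, 0, 0]], [50, [-28, -29, 0], [0, 0, 0]], [50, [-28, -29, 0], [0, 0, 0]], [50, [-28, -29, 0], [0, 0, 0]], [50, [-28, -29, 0], [0, 0, 0]], [50, [-28, -28, 0], [0, 0, 0]], [50, [-15, -14, 0], [0, 0, 0]], [50, [-7, -6, 0], [0, 0, 0]], [50, [-2, -2, 0], [0, 0, 0]], [50, [0, 0, 0], [0, 0, 0]], [50, [0, 0, 0], [0, 0, 0]]]'

```text
time_s: 22.52
eef_pos: [509.3, -271.6, 157.5]
ee_rot: [-0.001, 0.372, 0.928, 0.0]
force: [0.2, 0.6, -2.4]
grip_width: 0.665
```

```bash
python3 - <<'E'
from h import *
go([511,-272,88])
d=wsnap('w13')
E
```

```text
t22.52 tcp [ 509.3 -271.6  157.5] jaw 46.4 tilt 0.09 w 0.665 F [ 0.2  0.6 -2.4]
[511, -272, 88] total [-1.6  0.8 69.5] rows 2 each [-0.8  0.4 34.8]
```

View pics/w13.png

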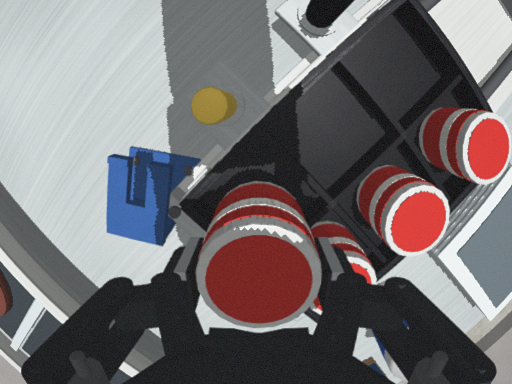

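>>> carry_out --plan '[[50, [-1.5, 1, 30], [0, 0, 0]], [50, [0, 0, 25], [0, 0, 0]], [50, [0, 0, 10], [0, 0, 0]], [50, [0, 0, 4], [0, 0, 0]], [50, [0, 0, 2], [0, 0, 0]], [50, [0, 0, 0], [0, 0, 0]], [50, [0, 0, 0], [0, 0, 0]], [50, [0, 0, 0], [0, 0, 0]]]'

```text
time_s: 23.23
eef_pos: [511.8, -273.5, 88.3]
ee_rot: [0.001, 0.372, 0.928, -0.0]
force: [0.7, 0.5, -2.8]
grip_width: 0.661
```

>>> carry_out --plan '[[50, [0, 0, 1.7], [0, 0, 0]], [50, [0, 0, 0], [0, 0, 0]], [50, [0, 0, 0], [0, 0, 0]], [72, [0, 0, 0], [0, 0, 0]], [72, [0, 0, 0], [0, 0, 0]], [72, [0, 0, 0], [0, 0, 0]], [72, [0, 0, -20], [0, 0, 0]], [72, [0, 0, -35], [0, 0, 0]], [72, [0, 0, -35], [0, 0, 0]], [72, [0, 0, 0], [0, 0, 0]]]'

```text
time_s: 24.07
eef_pos: [513.5, -274.9, 182.4]
ee_rot: [0.005, 0.372, 0.928, -0.002]
force: [0.1, -0.8, 1.9]
grip_width: 0.844
```

```bash
python3 - <<'E'
from h import *
go([421.5,313.3,160],[421.5,313.3,35])
d=wsnap('w14'); W=wcloud(d); print(*lids(d,W,'red',112,135,60),sep='\n')
d=snap('scene','s14'); W=cloud(d)
for c,a,b in [('red',62,80),('red',108,130),('blue',70,85)]: print(c,*[o for o in lids(d,W,c,a,b,60) if o[2][1]>-300],sep='\n')
E
```

```text
t24.07 tcp [ 513.5 -274.9  182.4] jaw 46.3 tilt 0.66 w 0.844 F [ 0.1 -0.8  1.9]
[421.5, 313.3, 160] total [473.  361.9  17.3] rows 16 each [29.6 22.6  1.1]
[421.5, 313.3, 35] total [ 1.40e+00 -1.00e-01  1.25e+02] rows 4 each [ 0.4 -0.  31.2]
([470.0, 136.0], 1706, [590.1, -105.3, 120.1, 591.0, -104.5, 24.0])
([404.0, 203.0], 2135, [591.2, -187.6, 120.2, 592.1, -187.5, 23.7])
([258.0, 205.0], 2963, [511.3, -273.0, 120.2, 512.0, -273.3, 23.7])
([319.0, 266.0], 711, [584.2, -274.2, 120.2, 589.3, -269.1, 22.7])
red
([335.0, 163.0], 137, [409.0, 189.1, 71.6, 407.8, 188.6, 24.0])
([374.0, 177.0], 143, [422.4, 312.2, 72.0, 422.6, 312.3, 24.8])
red
([172.0, 158.0], 136, [595.4, -264.6, 121.3, 593.9, -265.1, 23.0])
([196.0, 164.0], 146, [593.5, -188.2, 120.9, 592.7, -190.2, 25.1])
([222.0, 171.0], 149, [592.2, -105.4, 121.3, 592.3, -104.5, 23.8])
blue
([154.0, 215.0], 68, [770.8, -242.3, 76.6, 757.0, -255.0, 33.8])
([324.0, 222.0], 171, [630.6, 215.9, 75.6, 630.7, 215.9, 22.7])
```

View pics/w14.png

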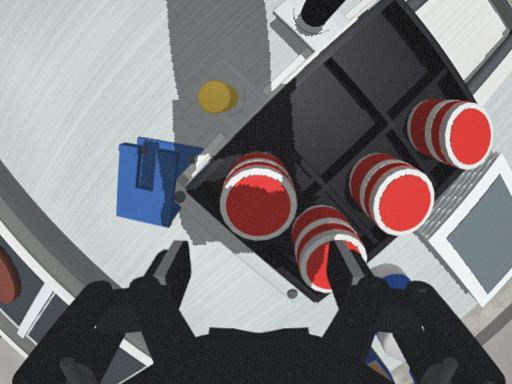

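>>> carry_out --plan '[[72, [10, 8, 0], [0, 0, 0]], [72, [22, 17, 0], [0, 0, 0]], [72, [30, 23, 0], [0, 0, 0]], [72, [30, 23, 0], [0, 0, 0]], [72, [30, 23, 0], [0, 0, 0]], [72, [30, 23, 0], [0, 0, 0]], [72, [30, 23, 0], [0, 0, 0]], [72, [30, 23, 0], [0, 0, 0]], [72, [30, 23, 0], [0, 0, 0]], [72, [30, 23, 0], [0, 0, 0]], [72, [30, 23, 0], [0, 0, 0]], [72, [30, 23, 10], [0, 0, 0]], [72, [30, 23, 10], [0, 0, 0]], [72, [30, 23, 10], [0, 0, 0]], [72, [30, 23, 10], [0, 0, 0]], [72, [28, 21, 10], [0, 0, 0]], [72, [15, 11, 10], [0, 0, 0]], [72, [8, 6, 5], [0, 0, 0]], [72, [0, 0, 0], [0, 0, 0]], [72, [0, 0, 0], [0, 0, 0]]]'

```text
time_s: 25.83
eef_pos: [418.8, 314.7, 110.0]
ee_rot: [-0.0, 0.372, 0.928, -0.001]
force: [-0.0, -0.2, 0.4]
grip_width: 0.846
```

```bash
python3 - <<'E'
from h import *
go([421.8,313.5,35])
d=wsnap('w15'); W=wcloud(d); print(*lids(d,W,'red',62,80,60),sep='\n')
E
```

```text
t25.83 tcp [418.8 314.7 110. ] jaw 46.3 tilt 0.10 w 0.846 F [-0.  -0.2  0.4]
[421.8, 313.5, 35] total [-3.   1.3 74.9] rows 2 each [-1.5  0.7 37.5]
([260.0, 224.0], 3541, [420.6, 314.4, 71.2, 421.3, 313.7, 23.6])
```

View pics/w15.png

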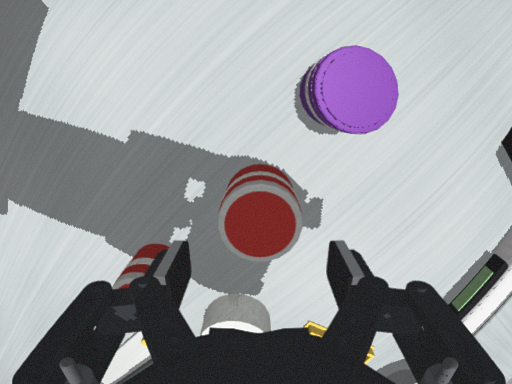

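>>> carry_out --plan '[[72, [-2.5, 1, 30], [0, 0, 0]], [72, [0, 0, 30], [0, 0, 0]], [72, [0, 0, 14], [0, 0, 0]], [72, [0, 0, 0], [0, 0, 0]], [72, [0, 0, 0], [0, 0, 0]], [50, [0, 0, 0], [0, 0, 0]], [50, [0, 0, 0], [0, 0, 0]], [50, [0, 0, 0], [0, 0, 0]], [50, [0, 0, 0], [0, 0, 0]], [50, [0, 0, 0], [0, 0, 0]]]'

```text
time_s: 26.72
eef_pos: [423.0, 314.2, 38.5]
ee_rot: [0.001, 0.372, 0.928, 0.001]
force: [0.3, -2.2, 6.0]
grip_width: 0.657
```

```bash
python3 - <<'E'
from h import *
go([421,313,178],[509,-189,178],[509,-189,88])
E
```

```text
t26.72 tcp [423.  314.2  38.5] jaw 46.3 tilt 0.19 w 0.657 F [ 0.3 -2.2  6. ]
[421, 313, 178] total [   0.4   -1.9 -139.5] rows 4 each [  0.1  -0.5 -34.9]
[509, -189, 178] total [-4.103e+02 -3.023e+02 -1.000e-01] rows 14 each [-29.3 -21.6  -0. ]
[509, -189, 88] total [ 0.2 -0.3 90. ] rows 3 each [ 0.1 -0.1 30. ]
```

>>> carry_out --plan '[[50, [0, 0, -15], [0, 0, 0]], [50, [0, 0, -30], [0, 0, 0]], [50, [0, 0, -38], [0, 0, 0]], [50, [0, 0, -36], [0, 0, 0]], [50, [0, 0, -20], [0, 0, 0]], [50, [-10, -7, 0], [0, 0, 0]], [50, [-22, -16, 0], [0, 0, 0]], [50, [-30, -22, 0], [0, 0, 0]], [50, [-30, -22, 0], [0, 0, 0]], [50, [-30, -22, 0], [0, 0, 0]], [50, [-30, -22, 0], [0, 0, 0]]]'

```text
time_s: 27.63
eef_pos: [454.5, 126.7, 175.0]
ee_rot: [-0.0, 0.372, 0.928, -0.0]
force: [0.5, -0.8, -3.0]
grip_width: 0.662
```

>>> carry_out --plan '[[50, [-30, -22, 0], [0, 0, 0]], [50, [-30, -22, 0], [0, 0, 0]], [50, [-30, -22, 0], [0, 0, 0]], [50, [-30, -22, 0], [0, 0, 0]], [50, [-30, -22, 0], [0, 0, 0]], [50, [-30, -22, 0], [0, 0, 0]], [50, [-30, -22, 0], [0, 0, 0]], [50, [-26, -20, 0], [0, 0, 0]], [50, [-14, -11, 0], [0, 0, 0]], [50, [-8, -6, 0], [0, 0, 0]], [50, [0, 0, 0], [0, 0, 0]], [50, [0, 0, 0], [0, 0, 0]]]'

```text
time_s: 28.63
eef_pos: [509.3, -186.8, 175.0]
ee_rot: [-0.001, 0.372, 0.928, 0.0]
force: [0.2, 0.2, -3.2]
grip_width: 0.658
```

```bash
python3 - <<'E'
from h import *
go([509,-189,88])
d=wsnap('w16')
E
```

```text
t28.63 tcp [ 509.3 -186.8  175. ] jaw 46.3 tilt 0.07 w 0.658 F [ 0.2  0.2 -3.2]
[509, -189, 88] total [-1.5 -1.8 87. ] rows 3 each [-0.5 -0.6 29. ]
```

View pics/w16.png

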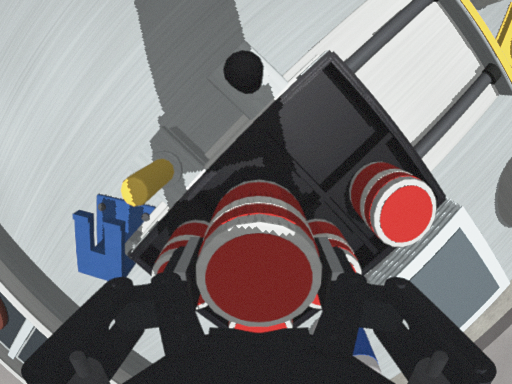

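>>> carry_out --plan '[[50, [-1.5, -1.2, 30], [0, 0, 0]], [50, [0, 0, 32], [0, 0, 0]], [50, [0, 0, 17], [0, 0, 0]], [50, [0, 0, 7], [0, 0, 0]], [50, [0, 0, 3], [0, 0, 0]], [50, [0, 0, 0], [0, 0, 0]], [50, [0, 0, 0], [0, 0, 0]], [50, [0, 0, 0], [0, 0, 0]]]'

```text
time_s: 29.35
eef_pos: [510.5, -188.7, 87.5]
ee_rot: [0.001, 0.372, 0.928, 0.0]
force: [-0.2, 2.3, 2.9]
grip_width: 0.663
```

Contact with the cell floor (force +2.9). Release and lift.

>>> carry_out --plan '[[50, [0, 0, 0], [0, 0, 0]], [72, [0, 0, 0], [0, 0, 0]], [72, [0, 0, 0], [0, 0, 0]], [72, [0, 0, 0], [0, 0, 0]], [72, [0, 0, -20], [0, 0, 0]], [72, [0, 0, -35], [0, 0, 0]], [72, [0, 0, -35], [0, 0, 0]], [72, [0, 0, 0], [0, 0, 0]]]'

```text
time_s: 30.02
eef_pos: [512.3, -190.7, 182.9]
ee_rot: [0.005, 0.372, 0.928, -0.001]
force: [0.2, -0.1, 0.9]
grip_width: 0.844
```

```bash
python3 - <<'E'
from h import *
d=wsnap('w17'); W=wcloud(d); print(*lids(d,W,'red',112,135,60),sep='\n')
d=snap('scene','s17'); W=cloud(d)
for c,a,b in [('red',62,80),('red',108,130),('blue',70,85)]: print(c,*[o for o in lids(d,W,c,a,b,60) if o[2][1]>-300],sep='\n')
go([408.5,190.3,160],[408.5,190.3,35])
E
```

```text
([258.0, 203.0], 2984, [509.2, -187.5, 120.1, 509.6, -188.1, 23.7])
([403.0, 203.0], 2134, [590.0, -104.5, 120.1, 590.6, -104.0, 24.1])
([316.0, 272.0], 999, [585.9, -194.9, 120.2, 590.9, -189.0, 23.2])
([199.0, 274.0], 842, [520.6, -266.0, 120.2, 513.3, -272.2, 23.0])
([261.0, 317.0], 1273, [589.8, -261.3, 120.2, 592.3, -263.8, 23.5])
red
([335.0, 163.0], 136, [409.3, 189.0, 72.2, 408.8, 188.2, 25.8])
red
([172.0, 158.0], 141, [594.2, -265.4, 120.8, 594.1, -266.4, 23.4])
([196.0, 165.0], 128, [595.5, -186.9, 120.9, 594.3, -188.0, 23.1])
([222.0, 171.0], 148, [592.0, -105.3, 121.4, 591.7, -104.3, 23.8])
blue
([154.0, 215.0], 72, [771.2, -241.6, 77.4, 759.6, -251.5, 32.8])
([323.0, 222.0], 171, [630.9, 215.8, 75.9, 630.1, 215.7, 23.0])
t30.12 tcp [ 510.4 -189.6  177.4] jaw 46.3 tilt 0.14 w 0.842 F [-0.6 -0.3 -0.4]
[408.5, 190.3, 160] total [336.1 204.3  16.6] rows 11 each [30.6 18.6  1.5]
[408.5, 190.3, 35] total [  0.3  -0.  125. ] rows 4 each [ 0.1 -0.  31.2]
```

>>> carry_out --plan '[[72, [10, 6, 0], [0, 0, 0]], [72, [22, 13, 0], [0, 0, 0]], [72, [31, 19, 0], [0, 0, 0]], [72, [31, 19, 0], [0, 0, 0]], [72, [31, 19, 0], [0, 0, 0]], [72, [31, 19, 0], [0, 0, 0]], [72, [31, 19, 0], [0, 0, 0]], [72, [31, 19, 10], [0, 0, 0]], [72, [31, 19, 10], [0, 0, 0]], [72, [31, 19, 10], [0, 0, 0]], [72, [30, 18, 12], [0, 0, 0]], [72, [17, 10, 12], [0, 0, 0]], [72, [9, 5, 12], [0, 0, 0]], [72, [0, 0, 0], [0, 0, 0]], [72, [0, 0, 0], [0, 0, 0]]]'

```text
time_s: 31.37
eef_pos: [406.7, 190.5, 109.6]
ee_rot: [-0.001, 0.371, 0.928, -0.001]
force: [-0.4, -0.2, 0.4]
grip_width: 0.847
```

```bash
python3 - <<'E'
from h import *
go([408.5,190.3,35])
d=wsnap('w18'); W=wcloud(d); print(*lids(d,W,'red',62,80,60),sep='\n')
E
```

```text
t31.37 tcp [406.7 190.5 109.6] jaw 46.4 tilt 0.17 w 0.847 F [-0.4 -0.2  0.4]
[408.5, 190.3, 35] total [-1.5  1.3 74.6] rows 2 each [-0.8  0.6 37.3]
([259.0, 222.0], 3581, [407.3, 191.0, 71.2, 407.9, 190.1, 23.8])
```

View pics/w18.png

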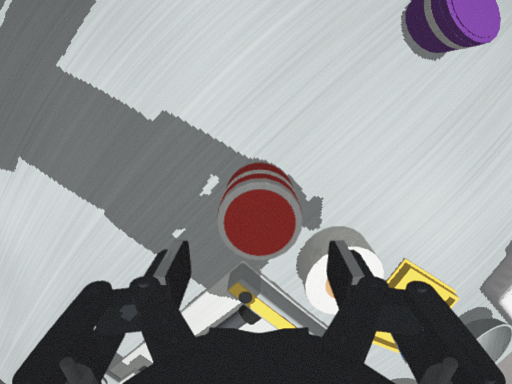

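>>> carry_out --plan '[[72, [-1, 1, 30], [0, 0, 0]], [72, [0, 0, 30], [0, 0, 0]], [72, [0, 0, 14], [0, 0, 0]], [72, [0, 0, 0], [0, 0, 0]], [72, [0, 0, 0], [0, 0, 0]], [50, [0, 0, 0], [0, 0, 0]], [50, [0, 0, 0], [0, 0, 0]], [50, [0, 0, 0], [0, 0, 0]], [50, [0, 0, 0], [0, 0, 0]], [50, [0, 0, 0], [0, 0, 0]]]'

```text
time_s: 32.25
eef_pos: [410.4, 190.2, 38.2]
ee_rot: [0.001, 0.372, 0.928, 0.001]
force: [-0.4, -2.3, 5.6]
grip_width: 0.658
```

```bash
python3 - <<'E'
from h import *
go([408.5,190,175],[507,-106,175],[507,-106,88])
E
```

```text
t32.25 tcp [410.4 190.2  38.2] jaw 46.3 tilt 0.18 w 0.658 F [-0.4 -2.3  5.6]
[408.5, 190, 175] total [   0.9   -1.2 -136.8] rows 4 each [  0.2  -0.3 -34.2]
[507, -106, 175] total [-275.7 -146.1    0.3] rows 8 each [-34.5 -18.3   0. ]
[507, -106, 88] total [ 0.2 -0.2 87. ] rows 3 each [ 0.1 -0.1 29. ]
```

>>> carry_out --plan '[[50, [0, 0, -15], [0, 0, 0]], [50, [0, 0, -30], [0, 0, 0]], [50, [0, 0, -38], [0, 0, 0]], [50, [0, 0, -36], [0, 0, 0]], [50, [0, 0, -20], [0, 0, 0]], [50, [-10, -6, 0], [0, 0, 0]], [50, [-22, -12, 0], [0, 0, 0]], [50, [-33, -18, 0], [0, 0, 0]], [50, [-33, -18, 0], [0, 0, 0]], [50, [-33, -18, 0], [0, 0, 0]], [50, [-33, -18, 0], [0, 0, 0]], [50, [-33, -18, 0], [0, 0, 0]], [50, [-33, -17, 0], [0, 0, 0]], [50, [-24, -12, 0], [0, 0, 0]], [50, [-14, -7, 0], [0, 0, 0]], [50, [-8, -4, 0], [0, 0, 0]], [50, [0, 0, 0], [0, 0, 0]], [50, [0, 0, 0], [0, 0, 0]]]'

```text
time_s: 33.75
eef_pos: [506.4, -106.4, 175.7]
ee_rot: [-0.0, 0.372, 0.928, 0.0]
force: [0.6, -0.0, -2.4]
grip_width: 0.664
```

```bash
python3 - <<'E'
from h import *
go([507,-106,88])
d=wsnap('w19')
E
```

```text
t33.75 tcp [ 506.4 -106.4  175.7] jaw 46.3 tilt 0.03 w 0.664 F [ 0.6 -0.  -2.4]
[507, -106, 88] total [-0.2  0.6 87.7] rows 3 each [-0.1  0.2 29.2]
```

View pics/w19.png

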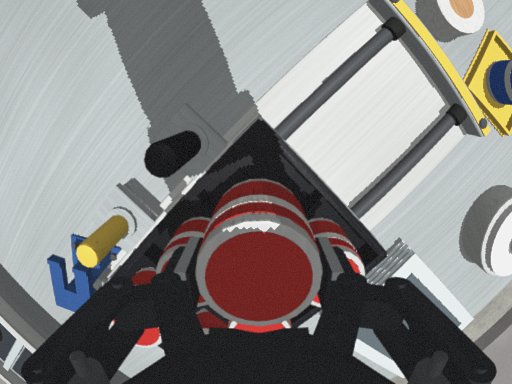

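>>> carry_out --plan '[[50, [0, 0, 30], [0, 0, 0]], [50, [0, 0, 32], [0, 0, 0]], [50, [0, 0, 17], [0, 0, 0]], [50, [0, 0, 7], [0, 0, 0]], [50, [0, 0, 3], [0, 0, 0]], [50, [0, 0, 0], [0, 0, 0]], [50, [0, 0, 0], [0, 0, 0]], [50, [0, 0, 0], [0, 0, 0]]]'

```text
time_s: 34.47
eef_pos: [507.1, -106.9, 87.3]
ee_rot: [0.001, 0.372, 0.928, -0.0]
force: [0.2, -0.8, -2.0]
grip_width: 0.662
```

>>> carry_out --plan '[[50, [0, 0, 1.5], [0, 0, 0]], [50, [0, 0, 0], [0, 0, 0]], [50, [0, 0, 0], [0, 0, 0]], [72, [0, 0, 0], [0, 0, 0]], [72, [0, 0, 0], [0, 0, 0]], [72, [0, 0, 0], [0, 0, 0]], [72, [0, 0, -20], [0, 0, 0]], [72, [0, 0, -35], [0, 0, 0]], [72, [0, 0, -35], [0, 0, 0]], [72, [0, 0, -35], [0, 0, 0]], [72, [0, 0, 0], [0, 0, 0]], [72, [0, 0, 0], [0, 0, 0]]]'

```text
time_s: 35.47
eef_pos: [507.4, -107.5, 211.5]
ee_rot: [0.002, 0.372, 0.928, -0.0]
force: [-0.8, -0.9, -1.5]
grip_width: 0.846
```

```bash
python3 - <<'E'
from h import *
go([434,-240,200])
d=wsnap('w20'); W=wcloud(d); print(*lids(d,W,'red',112,135,60),sep='\n')
d=snap('scene','s20'); W=cloud(d)
for c,a,b in [('red',62,80),('red',108,130),('blue',70,85)]: print(c,*[o for o in lids(d,W,c,a,b,60) if o[2][1]>-300],sep='\n')
d=snap('side','d20')
E
```

```text
t35.47 tcp [ 507.4 -107.5  211.5] jaw 46.3 tilt 0.21 w 0.846 F [-0.8 -0.9 -1.5]
[434, -240, 200] total [ -38.4 -146.5   11.4] rows 4 each [ -9.6 -36.6   2.9]
([258.0, 194.0], 2360, [505.5, -105.2, 120.1, 505.7, -105.9, 23.6])
([203.0, 255.0], 1174, [513.1, -182.3, 120.2, 509.7, -187.7, 23.5])
([316.0, 256.0], 1057, [584.6, -108.6, 120.2, 591.1, -103.9, 23.7])
([259.0, 307.0], 1291, [591.4, -186.4, 120.1, 592.2, -187.0, 23.6])
([200.0, 332.0], 88, [575.0, -257.7, 120.1, 576.1, -257.4, 9.9])
red
red
([181.0, 138.0], 130, [513.6, -274.3, 120.7, 513.7, -274.5, 23.8])
([172.0, 158.0], 141, [594.3, -265.3, 120.8, 593.2, -265.6, 24.2])
([196.0, 164.0], 146, [593.7, -187.9, 121.3, 594.2, -188.3, 24.4])
([222.0, 172.0], 140, [593.4, -104.5, 121.4, 592.4, -104.6, 23.3])
blue
([155.0, 215.0], 72, [769.3, -240.4, 76.7, 758.3, -253.7, 33.6])
([323.0, 222.0], 172, [631.1, 215.8, 76.5, 631.0, 215.5, 23.5])
```

View pics/w20.png

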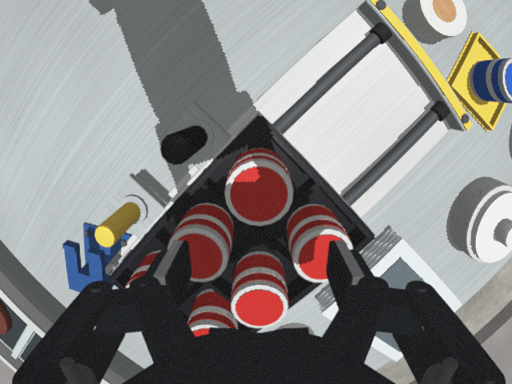

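View pics/s20.png

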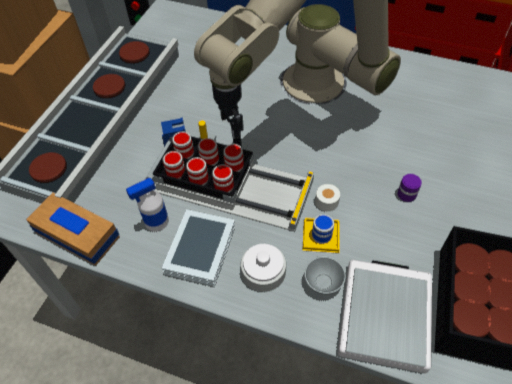

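View pics/d20.png

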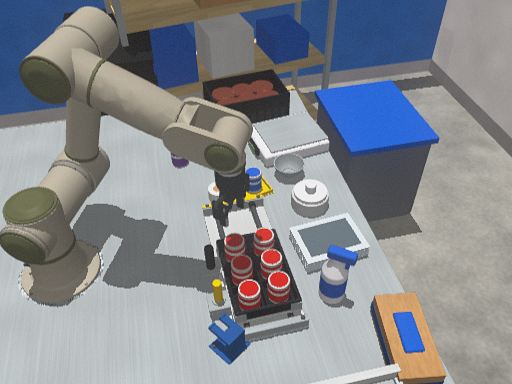

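All six cells now hold red tins, lid z≈120 in each, one per cell. No red tin is left on the bench and blue is in the tray. Next is the pin.

>>> carry_out --plan '[[60, [-4, -15, 0], [0, 0, 0]], [60, [-9, -35, 0], [0, 0, 0]], [60, [-10, -38, 0], [0, 0, 0]], [60, [-9, -35, 0], [0, 0, 0]], [60, [-4, -16, 0], [0, 0, 0]], [60, [-2, -8, 0], [0, 0, 0]], [60, [0, 0, 0], [0, 0, 0]], [60, [0, 0, 0], [0, 0, 0]], [60, [0, 0, 0], [0, 0, 0]]]'

```text
time_s: 36.37
eef_pos: [433.2, -238.8, 209.6]
ee_rot: [-0.0, 0.371, 0.928, 0.0]
force: [0.1, 0.1, 0.3]
grip_width: 0.704
```

```bash
python3 - <<'E'
from h import *
go([434,-240,150])
d=wsnap('w21'); W=wcloud(d); X,Y,Z=[W[...,i] for i in range(3)]
m=mask(d,'yellow')&(X<480)&(Y<-180)&(Z>60); p=W[m]; print(len(p),np.percentile(p[:,2],[2,50,98]))
q=p[p[:,2]>120]; print('top',len(q),q.mean(0),cv2.minEnclosingCircle(q[:,:2].astype(np.float32)))
big=cv2.resize(d['color'],None,fx=1.5,fy=1.5,interpolation=2); cv2.imwrite('pics/w21b.png',big)
E
```

```text
t36.37 tcp [ 433.2 -238.8  209.6] jaw 46.4 tilt 0.05 w 0.704 F [0.1 0.1 0.3]
[434, -240, 150] total [-1.5 -0.3 59.6] rows 2 each [-0.8 -0.2 29.8]
730 [ 68.75828168 123.34775556 125.28047142]
top 474 [ 432.98623384 -238.46878589  123.84623374] ((433.5018005371094, -239.1557159423828), 11.33158016204834)
```

View pics/w21b.png

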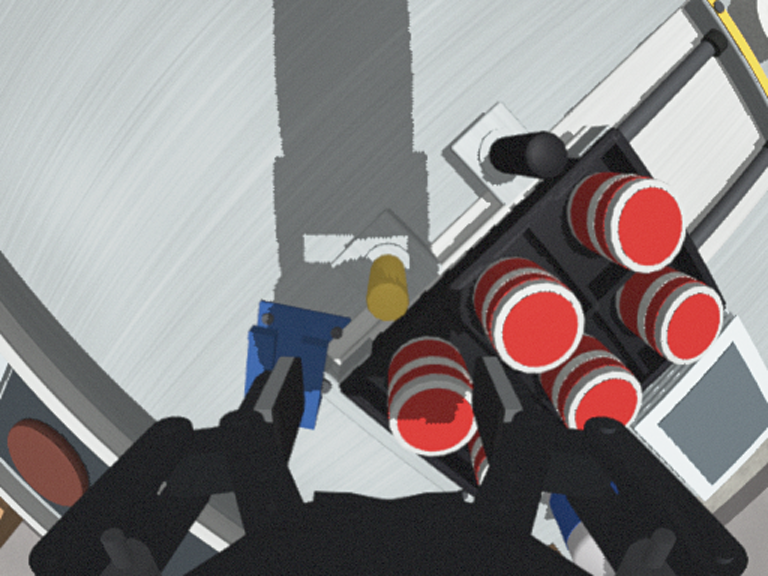

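Pin top at (388,300) in the enlarged wrist view gives (433.5,-239.2), z 124 (expected 44+80). Now I'm measuring the rest's slot in the steady wrist views w13, w16 and w21.

```bash
python3 - <<'E'
from h import *
ims=[]
for n in ['w13','w16','w10','scene0','side0']:
    d=dict(np.load(f'pics/{n}.npz')); w=n.startswith('w'); W=(wcloud if w else cloud)(d)
    # top-down resample by projecting plane z=75 points into image: rectify
    g=0.25; xs=np.arange(390,490,g); ys=np.arange(-400,-295,g)
    GX,GY=np.meshgrid(xs,ys); P=np.stack([GX,GY,np.full_like(GX,75)],-1)
    C=d['cam_to_world']; L=(P-C[:3,3])@C[:3,:3]
    if w:
        rr=np.hypot(L[...,0],L[...,1]); th=np.arctan2(rr,-L[...,2]); u=d['cx']+d['fx']*th*L[...,0]/rr; v=d['cy']-d['fy']*th*L[...,1]/rr
    else:
        u=d['cx']-d['fx']*L[...,0]/L[...,2]; v=d['cy']+d['fy']*L[...,1]/L[...,2]
    im=cv2.remap(d['color'],u.astype(np.float32),v.astype(np.float32),1)
    cv2.putText(im,n,(5,15),0,.5,(0,0,255),1); ims.append(im)
    X,Y,Z=[W[...,i] for i in range(3)]
    m=mask(d,'blue')&(Z>71)&(Z<79.5)&(X>390)&(X<500)&(Y>-420)&(Y<-290); p=W[m]; print(n,cv2.minAreaRect(p[:,:2].astype(np.float32)),np.median(p[:,2]),len(p))
h=np.vstack([np.hstack(ims[:2]),np.hstack([ims[2],ims[4]])]); print(h.shape); cv2.imwrite('pics/rest1.png',cv2.resize(h,(760,800*760//760*0+ int(h.shape[0]*760/h.shape[1])))[:600] if False else cv2.resize(h,(570,600)))
E
```

```text
w13 ((437.71173095703125, -347.0572204589844), (55.86476135253906, 71.92743682861328), 34.56262969970703) 75.5174138005747 3034
w16 ((438.07379150390625, -346.7151184082031), (55.60389709472656, 72.67051696777344), 34.90121841430664) 75.50471450198832 2044
w10 ((438.27410888671875, -346.9995422363281), (56.6906623840332, 72.35726928710938), 35.061378479003906) 75.49496773254108 1890
scene0 ((440.9999084472656, -349.57843017578125), (58.922916412353516, 68.36491394042969), 37.80633544921875) 75.51843786728523 187
side0 ((437.0721130371094, -351.5965270996094), (56.774410247802734, 72.14291381835938), 33.474159240722656) 74.90959940159951 447
(840, 800, 3)
```

View pics/rest1.png

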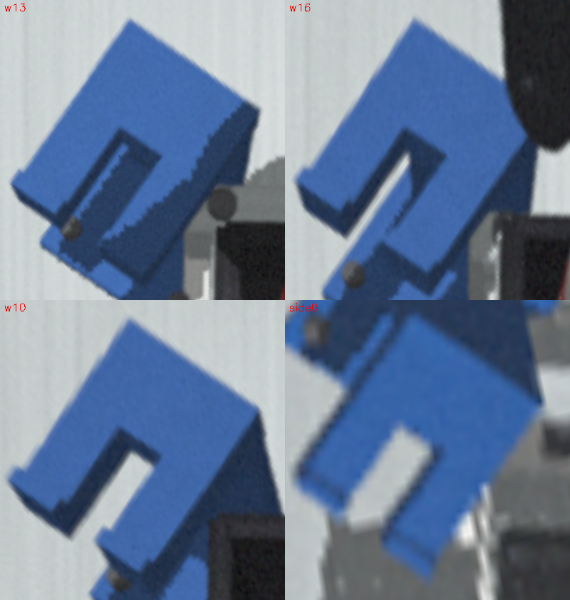

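```bash
python3 - <<'E'
from h import *
a=np.radians(34.8); ex=np.array([np.cos(a),np.sin(a)]); ey=np.array([-np.sin(a),np.cos(a)]); N=np.array([434.5,-342.5])
ims=[]
for n in ['w13','w16','w10','w21']:
    d=dict(np.load(f'pics/{n}.npz'))
    g=0.2; xs=np.arange(-40,40,g); ys=np.arange(-50,50,g); GX,GY=np.meshgrid(xs,ys)
    P2=N+GX[...,None]*ex+GY[...,None]*ey; P=np.concatenate([P2,np.full(GX.shape+(1,),75.)],-1)
    C=d['cam_to_world']; L=(P-C[:3,3])@C[:3,:3]
    rr=np.hypot(L[...,0],L[...,1]); th=np.arctan2(rr,-L[...,2]); u=d['cx']+d['fx']*th*L[...,0]/rr; v=d['cy']-d['fy']*th*L[...,1]/rr
    im=cv2.remap(d['color'],u.astype(np.float32),v.astype(np.float32),1)
    t=im.copy()
    for k in range(-40,41,10):
        x=int((k+40)/g); cv2.line(t,(x,0),(x,499),(0,255,255) if k==0 else (120,120,120),1)
    for k in range(-50,51,10):
        y=int((k+50)/g); cv2.line(t,(0,y),(399,y),(0,255,255) if k==0 else (120,120,120),1)
    cv2.putText(t,n,(5,15),0,.5,(0,0,255),1); ims.append(t)
h=np.vstack([np.hstack(ims[:2]),np.hstack(ims[2:])]); cv2.imwrite('pics/rest2.png',cv2.resize(np.hstack(ims[:3]),(800,333))); cv2.imwrite('pics/rest3.png',np.hstack(ims[1:3]))
E
```

```text
(no output)
```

View pics/rest3.png

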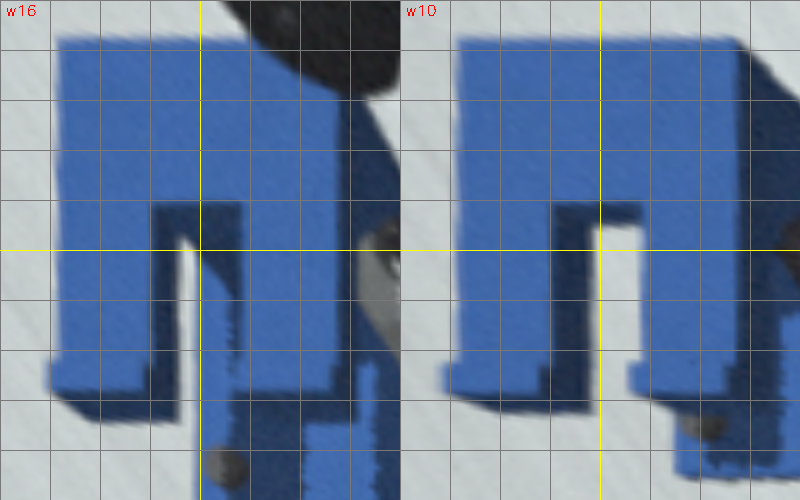

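The rest view shows the slot 17.8 mm wide, with its closed end at tile row 203. That puts the notch at (434.2,-343.2), yaw 34.8°, plate top 75.5. Now I grip the pin handle high up, tips staying above the crate wall.

>>> carry_out --plan '[[50, [-0.6, 0, 30], [0, 0, 0]], [50, [0, 0, 35], [0, 0, 0]], [50, [0, 0, 30], [0, 0, 0]], [50, [0, 0, 15], [0, 0, 0]], [50, [0, 0, 6], [0, 0, 0]], [50, [0, 0, 0], [0, 0, 0]], [50, [0, 0, 0], [0, 0, 0]], [50, [0, 0, 0], [0, 0, 0]]]'

```text
time_s: 37.08
eef_pos: [433.9, -240.5, 95.3]
ee_rot: [0.001, 0.372, 0.928, -0.0]
force: [-0.6, -1.1, 0.7]
grip_width: 0.583
```

```bash
python3 - <<'E'
from h import *
go([433.5,-239.2,90])
d=wsnap('w22'); W=wcloud(d); X,Y,Z=[W[...,i] for i in range(3)]
m=mask(d,'yellow')&(X<480)&(Y<-180)&(Z>120); q=W[m]; print('top',len(q),q.mean(0),cv2.minEnclosingCircle(q[:,:2].astype(np.float32)))
E
```

```text
t37.08 tcp [ 433.9 -240.5   95.3] jaw 46.3 tilt 0.14 w 0.583 F [-0.6 -1.1  0.7]
[433.5, -239.2, 90] total [1.2 0.7 5.3] rows 1 each [1.2 0.7 5.3]
top 1517 [ 432.53033318 -238.1790347   123.74176766] ((433.53857421875, -239.24472045898438), 11.826598167419434)
```

View pics/w22.png

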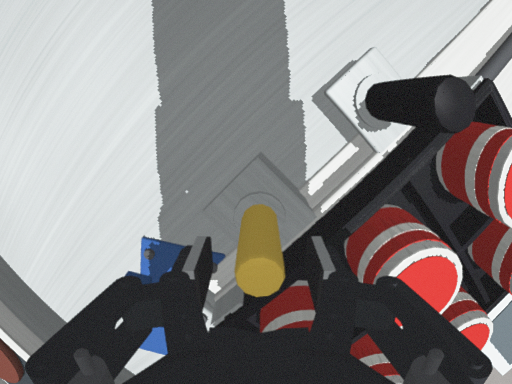

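>>> carry_out --plan '[[50, [1.2, 0.7, 4], [0, 0, 0]], [50, [0, 0, 0], [0, 0, 0]], [50, [0, 0, 0], [0, 0, 0]], [32, [0, 0, 0], [0, 0, 0]], [15, [0, 0, 0], [0, 0, 0]], [15, [0, 0, 0], [0, 0, 0]], [15, [0, 0, 0], [0, 0, 0]], [15, [0, 0, 0], [0, 0, 0]], [15, [0, 0, 0], [0, 0, 0]]]' --grip_force 80

```text
time_s: 37.88
eef_pos: [432.9, -239.1, 90.3]
ee_rot: [0.0, 0.372, 0.928, -0.0]
force: [-0.2, 1.9, 5.5]
grip_width: 0.258
```

```bash
python3 - <<'E'
from h import *
go([433.5,-239.2,90])
d=wsnap('w23')
E
```

```text
t37.88 tcp [ 432.9 -239.1   90.3] jaw 46.3 tilt 0.04 w 0.258 F [-0.2  1.9  5.5]
[433.5, -239.2, 90] total [-0.5  0.3  0.3] rows 1 each [-0.5  0.3  0.3]
```

View pics/w23.png

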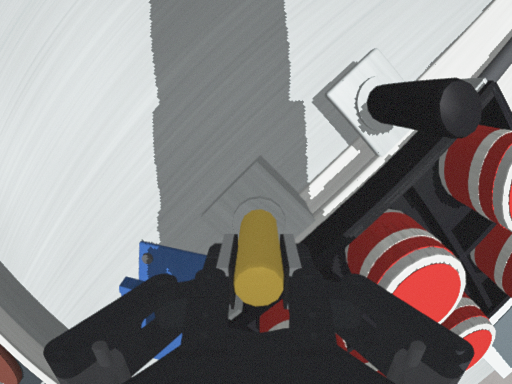

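The pin is held centred at (258,300), opening 22 mm. Lift it straight up.

>>> carry_out --plan '[[15, [0, 0, -8], [0, 0, 0]], [15, [0, 0, -12], [0, 0, 0]], [15, [0, 0, -15], [0, 0, 0]], [15, [0, 0, -18], [0, 0, 0]], [15, [0, 0, -18], [0, 0, 0]], [15, [0, 0, -15], [0, 0, 0]], [15, [0, 0, -8], [0, 0, 0]], [15, [0, 0, 0], [0, 0, 0]], [15, [0, 0, 0], [0, 0, 0]]]'

```text
time_s: 38.68
eef_pos: [432.5, -238.8, 183.6]
ee_rot: [-0.0, 0.372, 0.928, 0.0]
force: [0.7, -1.3, -2.4]
grip_width: 0.258
```

```bash
python3 - <<'E'
from h import *
a=np.radians(34.8); ey=np.array([-np.sin(a),np.cos(a)]); N=np.array([434.2,-343.2])
t=N+4*ey; print(t)
go([t[0],t[1],182])
d=wsnap('w24'); W=wcloud(d); X,Y,Z=[W[...,i] for i in range(3)]
m=mask(d,'yellow')&(X<480)&(Y<-180)&(Z>60); q=W[m]; print('pin',len(q),np.percentile(q[:,2],[1,50,99]).round(1))
q=q[q[:,2]>np.percentile(q[:,2],99)-4]; print(cv2.minEnclosingCircle(q[:,:2].astype(np.float32)))
snap('side','d24')
E
```

```text
[ 431.91714573 -339.91540316]
t38.68 tcp [ 432.5 -238.8  183.6] jaw 46.3 tilt 0.03 w 0.258 F [ 0.7 -1.3 -2.4]
[np.float64(431.91714572926224), np.float64(-339.91540316346516), 182] total [-69.4 -73.6   1.5] rows 3 each [-23.1 -24.5   0.5]
pin 2954 [152.7 213.4 218.6]
((433.08447265625, -239.02561950683594), 11.405564308166504)
```

View pics/w24.png

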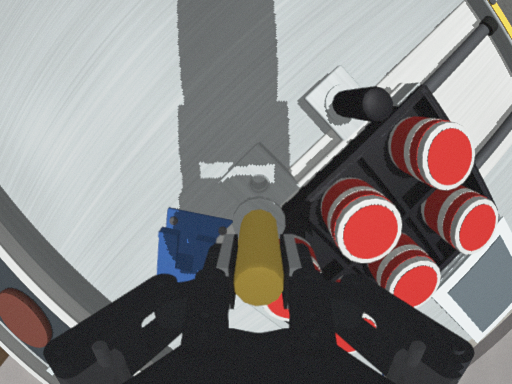

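View pics/d24.png

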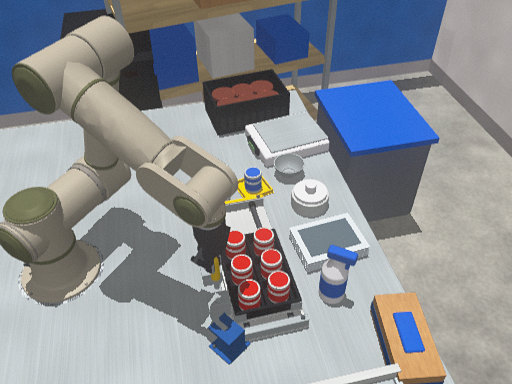

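>>> carry_out --plan '[[15, [-7, -7.5, 0], [0, 0, 0]], [15, [-15, -16, 0], [0, 0, 0]], [15, [-18, -19.5, 0], [0, 0, 0]], [15, [-15, -16, 0], [0, 0, 0]], [15, [-9, -9.5, 0], [0, 0, 0]], [15, [-4.9, -5.2, 0], [0, 0, 0]], [15, [0, 0, 0], [0, 0, 0]], [15, [0, 0, 0], [0, 0, 0]], [15, [0, 0, 0], [0, 0, 0]]]'

```text
time_s: 39.53
eef_pos: [431.8, -338.9, 183.9]
ee_rot: [-0.0, 0.372, 0.928, 0.0]
force: [0.4, -0.3, -1.2]
grip_width: 0.257
```

```bash
python3 - <<'E'
from h import *
go([431.4,-339.7,182],[431.4,-339.7,130])
d=wsnap('w25'); W=wcloud(d); X,Y,Z=[W[...,i] for i in range(3)]
m=mask(d,'yellow')&(X<480)&(Y<-180)&(Z>60); q=W[m]; print('pin',len(q),np.percentile(q[:,2],[1,50,99]).round(1))
q=q[q[:,2]>np.percentile(q[:,2],99)-4]; print(cv2.minEnclosingCircle(q[:,:2].astype(np.float32)))
cv2.imwrite('pics/w25b.png',cv2.resize(d['color'][120:384,100:420],None,fx=2.2,fy=2.2,interpolation=2))
E
```

```text
t39.53 tcp [ 431.8 -338.9  183.9] jaw 46.4 tilt 0.03 w 0.257 F [ 0.4 -0.3 -1.2]
[431.4, -339.7, 182] total [-0.3 -0.9  1.9] rows 1 each [-0.3 -0.9  1.9]
[431.4, -339.7, 130] total [-0. -0. 52.] rows 2 each [-0. -0. 26.]
pin 3012 [152.5 213.5 218.9]
((431.9516296386719, -339.1913146972656), 11.561619758605957)
```

View pics/w25b.png

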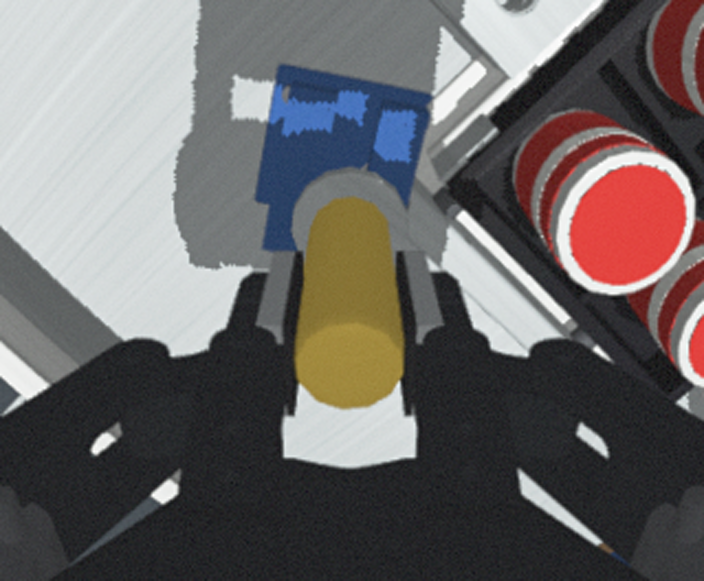

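>>> carry_out --plan '[[15, [-0.3, -0.9, 10], [0, 0, 0]], [15, [0, 0, 14], [0, 0, 0]], [15, [0, 0, 10], [0, 0, 0]], [15, [0, 0, 8], [0, 0, 0]], [15, [0, 0, 5], [0, 0, 0]], [15, [0, 0, 0], [0, 0, 0]], [15, [0, 0, 0], [0, 0, 0]], [15, [0, 0, 0], [0, 0, 0]]]'

```text
time_s: 40.25
eef_pos: [431.5, -340.9, 137.5]
ee_rot: [0.0, 0.372, 0.928, -0.0]
force: [0.1, -0.2, -1.3]
grip_width: 0.26
```

```bash
python3 - <<'E'
from h import *
go([431.4,-339.7,122])
d=wsnap('w26'); snap('side','d26')
cv2.imwrite('pics/w26b.png',cv2.resize(d['color'][120:384,100:420],None,fx=2.2,fy=2.2,interpolation=2))
e=cv2.imread('pics/d26.png')[260:384,150:330]; cv2.imwrite('pics/d26b.png',cv2.resize(e,None,fx=4,fy=4,interpolation=2))
E
```

```text
t40.25 tcp [ 431.5 -340.9  137.5] jaw 46.3 tilt 0.06 w 0.260 F [ 0.1 -0.2 -1.3]
[431.4, -339.7, 122] total [ 0.9  0.8 15.5] rows 1 each [ 0.9  0.8 15.5]
```

View pics/w26b.png

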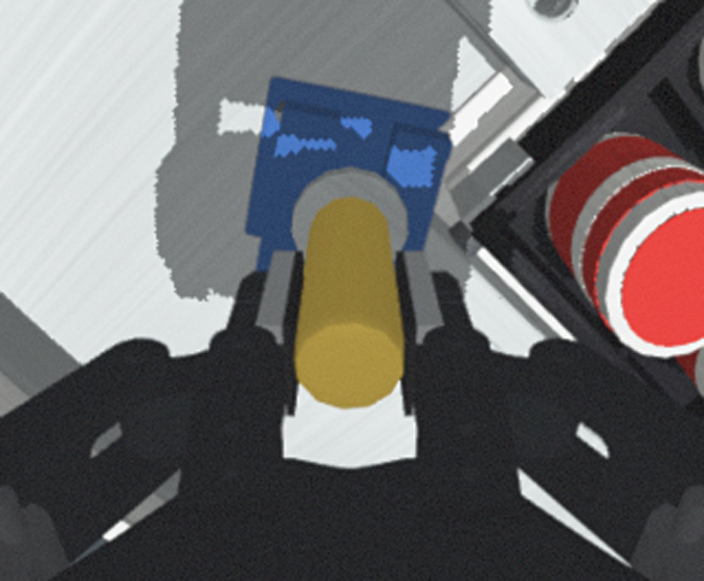

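View pics/d26b.png

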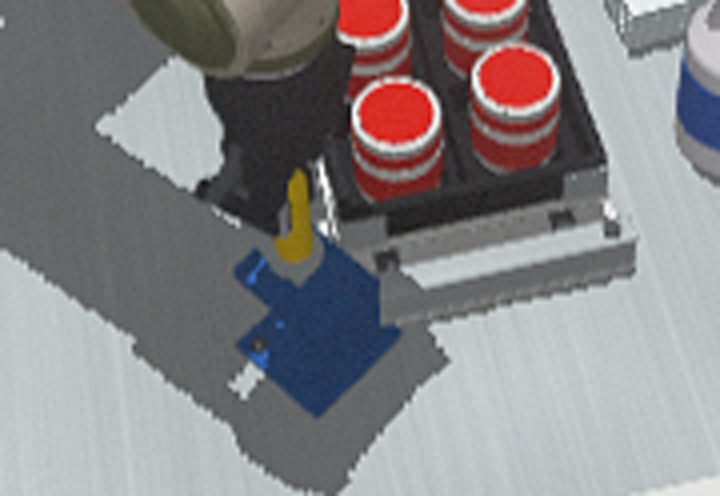

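The shaft is about 22 mm into the slot with no side force. I lower to just above the plate, then push to the back.

>>> carry_out --plan '[[15, [-0.1, 0.6, 6], [0, 0, 0]], [15, [0, 0, 5], [0, 0, 0]], [15, [0, 0, 2], [0, 0, 0]], [15, [0, 0, 0], [0, 0, 0]], [15, [0, 0, 0], [0, 0, 0]]]'

```text
time_s: 40.77
eef_pos: [431.7, -340.3, 123.8]
ee_rot: [-0.0, 0.372, 0.928, 0.0]
force: [-0.1, 0.4, -1.8]
grip_width: 0.26
```

>>> carry_out --plan '[[15, [-1, -0.2, 0], [0, 0, 0]], [15, [-1, -0.2, 0], [0, 0, 0]], [15, [-1, -0.2, 0], [0, 0, 0]], [15, [-1, -0.2, 0], [0, 0, 0]], [15, [0, 0, 0], [0, 0, 0]], [15, [0, 0, 0], [0, 0, 0]]]'

```text
time_s: 41.27
eef_pos: [434.1, -343.7, 124.0]
ee_rot: [0.0, 0.372, 0.928, -0.0]
force: [-0.1, 0.6, -1.3]
grip_width: 0.261
```

```bash
python3 - <<'E'
from h import *
go([434.9,-344.7,121.5])
E
```

```text
t41.27 tcp [ 434.1 -343.7  124. ] jaw 46.3 tilt 0.00 w 0.261 F [-0.1  0.6 -1.3]
[434.9, -344.7, 121.5] total [-1.3 -0.2  2.5] rows 1 each [-1.3 -0.2  2.5]
```

>>> carry_out --plan '[[15, [-1, -0.2, 0], [0, 0, 0]], [15, [-1, -0.2, 0], [0, 0, 0]], [15, [0, 0, 0], [0, 0, 0]], [15, [0, 0, 0], [0, 0, 0]], [15, [0, 0, 0], [0, 0, 0]]]'

```text
time_s: 41.68
eef_pos: [434.8, -344.6, 123.8]
ee_rot: [-0.001, 0.372, 0.928, 0.001]
force: [-3.1, 5.0, 1.2]
grip_width: 0.261
```

```bash
python3 - <<'E'
from h import *
go([434.9,-344.7,121.5])
E
```

```text
t41.68 tcp [ 434.8 -344.6  123.8] jaw 46.3 tilt 0.15 w 0.261 F [-3.1  5.   1.2]
[434.9, -344.7, 121.5] total [-0.1 -0.1  2.3] rows 1 each [-0.1 -0.1  2.3]
```

Contact with the closed end: about 6 N along +y of the slot. Now I set the collar down.

>>> carry_out --plan '[[15, [0.3, 0, 1.5], [0, 0, 0]], [15, [0.2, 0, 1.5], [0, 0, 0]], [15, [0, 0, 0], [0, 0, 0]], [15, [0, 0, 0], [0, 0, 0]], [15, [0, 0, 0], [0, 0, 0]]]'

```text
time_s: 42.1
eef_pos: [434.7, -344.5, 121.5]
ee_rot: [-0.0, 0.372, 0.928, 0.0]
force: [-3.6, 5.9, 6.3]
grip_width: 0.26
```

>>> carry_out --plan '[[30, [0, 0, 0], [0, 0, 0]], [45, [0, 0, 0], [0, 0, 0]], [45, [0, 0, 0], [0, 0, 0]], [45, [0, 0, 0], [0, 0, 0]]]'

```text
time_s: 42.43
eef_pos: [435.0, -345.2, 121.0]
ee_rot: [0.0, 0.372, 0.928, -0.0]
force: [-0.7, 1.0, 0.6]
grip_width: 0.529
```

```bash
python3 - <<'E'
from h import *
go([434.9,-344.7,215])
d=wsnap('w27'); cv2.imwrite('pics/w27b.png',cv2.resize(d['color'][120:384,100:420],None,fx=2.2,fy=2.2,interpolation=2))
E
```

```text
t42.43 tcp [ 435.  -345.2  121. ] jaw 46.3 tilt 0.04 w 0.529 F [-0.7  1.   0.6]
[434.9, -344.7, 215] total [  0.4   0.3 -94. ] rows 3 each [  0.1   0.1 -31.3]
```

View pics/w27b.png

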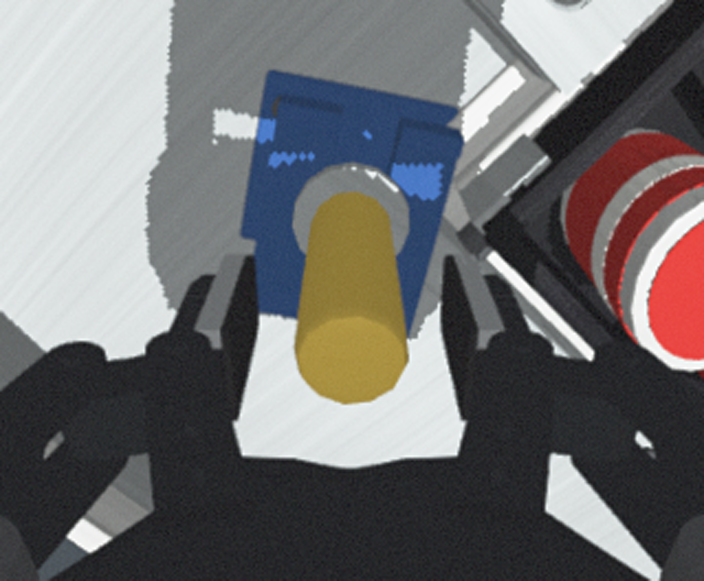

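The pin stands free between the open fingers with its collar on the plate. Retreat upward and check.

>>> carry_out --plan '[[45, [0, 0, -10], [0, 0, 0]], [45, [0, 0, -20], [0, 0, 0]], [45, [0, 0, -30], [0, 0, 0]], [45, [0, 0, -25], [0, 0, 0]], [45, [0, 0, -15], [0, 0, 0]], [45, [0, 0, 0], [0, 0, 0]], [45, [0, 0, 0], [0, 0, 0]]]'

```text
time_s: 43.07
eef_pos: [435.0, -345.1, 221.5]
ee_rot: [0.001, 0.372, 0.928, -0.0]
force: [0.1, -0.3, -0.7]
grip_width: 0.525
```

```bash
python3 - <<'E'
from h import *
go([431,-124.5,220])
d=wsnap('w28'); W=wcloud(d); X,Y,Z=[W[...,i] for i in range(3)]
m=mask(d,'yellow')&(X<480)&(Y<-180)&(Z>60); q=W[m]; print('pin',len(q),np.percentile(q[:,2],[1,50,99]).round(1))
q=q[q[:,2]>151]; print(cv2.minEnclosingCircle(q[:,:2].astype(np.float32)),q[:,2].mean())
c=np.array(cv2.minEnclosingCircle(q[:,:2].astype(np.float32))[0])-[434.2,-343.2]; a=np.radians(34.8); print('rest frame',c@[np.cos(a),np.sin(a)],c@[-np.sin(a),np.cos(a)])
snap('side','d28'); e=cv2.imread('pics/d28.png')[260:384,150:330]; cv2.imwrite('pics/d28b.png',cv2.resize(e,None,fx=4,fy=4,interpolation=2))
E
```

```text
t43.07 tcp [ 435.  -345.1  221.5] jaw 46.3 tilt 0.08 w 0.525 F [ 0.1 -0.3 -0.7]
[431, -124.5, 220] total [155.2 156.8   1.3] rows 6 each [25.9 26.1  0.2]
pin 908 [ 95.  154.3 156.5]
((434.63824462890625, -343.78765869140625), 11.339725494384766) 154.8909615058216
rest frame 0.024479442080238306 -0.7326676253704312
```

View pics/w28.png

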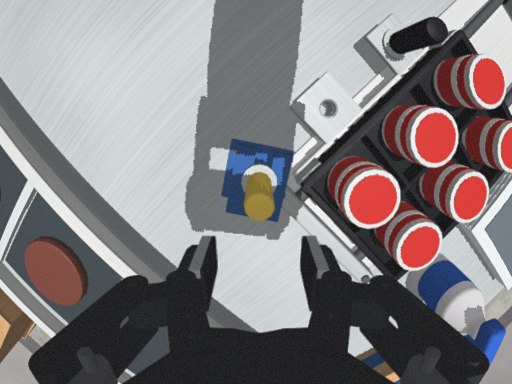

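View pics/d28b.png

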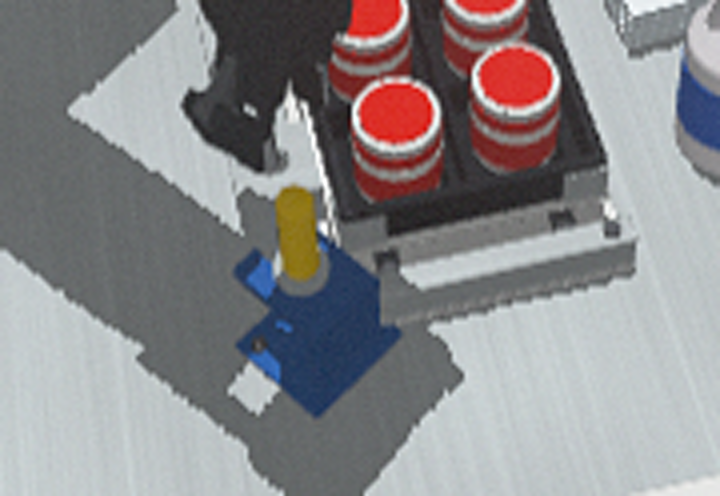

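The pin hangs upright, top z 154.9 where 155 is expected, on the slot's centreline at its closed end. The bore at (327,105) is empty. Next I turn the jaws along the bed and go to the grip post.

>>> carry_out --plan '[[45, [0, 0, -2], [0, 0, -0.94]], [45, [0, 0, 0], [0, 0, -0.94]], [45, [0, 0, 0], [0, 0, -0.94]], [45, [0, 0, 0], [0, 0, -0.94]], [45, [0, 0, 0], [0, 0, -0.94]], [45, [0, 0, 0], [0, 0, -0.94]], [45, [0, 0, 0], [0, 0, -0.94]], [45, [0, 0, 0], [0, 0, -0.94]], [45, [0, 0, 0], [0, 0, 0]]]'

```text
time_s: 43.92
eef_pos: [434.6, -344.7, 221.7]
ee_rot: [-0.001, -0.014, 1.0, 0.001]
force: [-0.1, 0.0, 0.6]
grip_width: 0.528
```

```bash
python3 - <<'E'
from h import *
go([431,-124.5,190])
E
```

```text
t43.92 tcp [ 434.6 -344.7  221.7] jaw 91.6 tilt 0.13 w 0.528 F [-0.1  0.   0.6]
[431, -124.5, 190] total [ -2.7 220.1  32.1] rows 6 each [-0.5 36.7  5.4]
```

>>> carry_out --plan '[[45, [-0.3, 12, 0], [0, 0, 0]], [45, [-0.4, 30, 0], [0, 0, 0]], [45, [-0.4, 36, 0], [0, 0, 0]], [45, [-0.4, 38, 0], [0, 0, 0]], [45, [-0.4, 38, 5], [0, 0, 0]], [45, [-0.4, 34, 8], [0, 0, 0]], [45, [-0.4, 22, 10], [0, 0, 0]], [45, [0, 10, 7], [0, 0, 0]], [45, [0, 0, 0], [0, 0, 0]], [45, [0, 0, 0], [0, 0, 0]], [45, [0, 0, 0], [0, 0, 0]]]'

```text
time_s: 44.83
eef_pos: [432.3, -126.0, 193.3]
ee_rot: [0.0, -0.012, 1.0, -0.0]
force: [-0.7, -0.3, -0.3]
grip_width: 0.53
```

```bash
python3 - <<'E'
from h import *
d=wsnap('w29'); W=wcloud(d); X,Y,Z=[W[...,i] for i in range(3)]; V=hsv(d)[...,2]
m=(V<70)&(Z>126)&(Z<142)&(X>400)&(X<460)&(Y>-160)&(Y<-90); p=W[m]; c=cv2.minEnclosingCircle(p[:,:2].astype(np.float32)); print('post',c,np.median(p[:,2]),p.mean(0),len(p))
go([c[0][0],c[0][1],92])
E
```

```text
post ((430.8294677734375, -124.4949951171875), 12.758925437927246) 131.76074760597956 [ 429.51479452 -124.7246115   131.4189494 ] 883
t44.88 tcp [ 432.3 -126.2  193.3] jaw 91.3 tilt 0.04 w 0.526 F [ 0.5  0.2 -0.4]
[430.8294677734375, -124.4949951171875, 92] total [  1.5   1.8 101.3] rows 3 each [ 0.5  0.6 33.8]
```

View pics/w29.png

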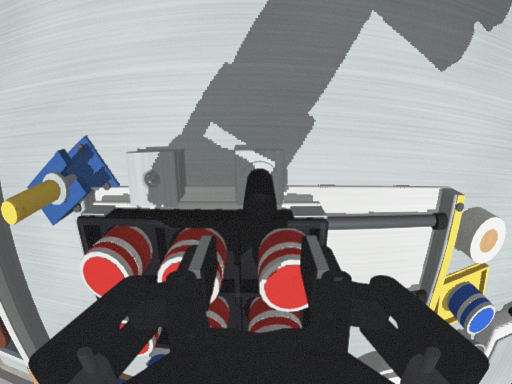

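The post is at (258,185) in view, top z≈132. Descend and grip.

>>> carry_out --plan '[[45, [1.5, 1.8, 25], [0, 0, 0]], [45, [0, 0, 30], [0, 0, 0]], [45, [0, 0, 25], [0, 0, 0]], [45, [0, 0, 14], [0, 0, 0]], [45, [0, 0, 4], [0, 0, 0]], [45, [0, 0, 0], [0, 0, 0]], [45, [0, 0, 0], [0, 0, 0]], [35, [0, 0, 0], [0, 0, 0]], [17, [0, 0, 0], [0, 0, 0]], [17, [0, 0, 0], [0, 0, 0]], [17, [0, 0, 0], [0, 0, 0]], [17, [0, 0, 0], [0, 0, 0]]]'

```text
time_s: 45.88
eef_pos: [431.2, -123.9, 96.4]
ee_rot: [0.001, -0.013, 1.0, -0.001]
force: [-1.2, -1.8, 6.4]
grip_width: 0.286
```

```bash
python3 - <<'E'
from h import *
s,p,r=st(); a=np.radians(1.5)
go(p+160*np.array([-np.sin(a),np.cos(a),0]))
E
```

```text
t45.88 tcp [ 431.2 -123.9   96.4] jaw 91.4 tilt 0.17 w 0.286 F [-1.2 -1.8  6.4]
[427.02521997  36.06456328  96.41177646] total [  0.2 160.   -0.3] rows 5 each [ 0.  32.  -0.1]
```

>>> carry_out --plan '[[17, [0, 3, 0], [0, 0, 0]], [17, [0, 6, 0], [0, 0, 0]], [17, [0, 10, 0], [0, 0, 0]], [17, [0, 13, 0], [0, 0, 0]], [17, [0, 13, 0], [0, 0, 0]], [17, [0, 13, 0], [0, 0, 0]], [17, [0, 13, 0], [0, 0, 0]], [17, [0, 13, 0], [0, 0, 0]], [17, [0, 13, 0], [0, 0, 0]], [17, [0, 13, 0], [0, 0, 0]], [17, [0, 12, 0], [0, 0, 0]], [17, [0, 10, 0], [0, 0, 0]], [17, [0, 8, 0], [0, 0, 0]], [17, [0, 6, 0], [0, 0, 0]], [17, [0, 3, 0], [0, 0, 0]], [17, [0, 0, 0], [0, 0, 0]], [17, [0, 0, 0], [0, 0, 0]]]'

```text
time_s: 47.3
eef_pos: [427.6, 26.0, 96.4]
ee_rot: [0.001, -0.013, 1.0, -0.0]
force: [-1.4, 2.8, 7.9]
grip_width: 0.283
```

>>> carry_out --plan '[[17, [0, 2, 0], [0, 0, 0]], [17, [0, 2, 0], [0, 0, 0]], [17, [0, 2, 0], [0, 0, 0]], [17, [0, 2, 0], [0, 0, 0]], [17, [0, 0, 0], [0, 0, 0]], [17, [0, 0, 0], [0, 0, 0]]]'

```text
time_s: 47.8
eef_pos: [427.4, 33.6, 96.4]
ee_rot: [0.001, -0.013, 1.0, -0.0]
force: [-1.5, 0.8, 8.3]
grip_width: 0.288
```

>>> carry_out --plan '[[17, [0, 2, 0], [0, 0, 0]], [17, [0, 2, 0], [0, 0, 0]], [17, [0, 0, 0], [0, 0, 0]], [17, [0, 0, 0], [0, 0, 0]]]'

```text
time_s: 48.13
eef_pos: [427.4, 34.2, 96.4]
ee_rot: [0.001, -0.013, 1.0, -0.004]
force: [-5.1, -27.5, 5.9]
grip_width: 0.285
```

>>> carry_out --plan '[[17, [0, 2, 0], [0, 0, 0]], [17, [0, 2, 0], [0, 0, 0]], [17, [0, 0, 0], [0, 0, 0]], [17, [0, 0, 0], [0, 0, 0]]]'

```text
time_s: 48.47
eef_pos: [427.5, 34.4, 96.4]
ee_rot: [0.001, -0.014, 1.0, -0.007]
force: [-9.3, -60.8, 4.0]
grip_width: 0.285
```

Stalled against the buffers: 0.2 mm of motion for 4 mm commanded, 61 N at the wrist. I ease off most of the preload, then release.

>>> carry_out --plan '[[17, [0, -2.5, 0], [0, 0, 0]], [17, [0, -2.5, 0], [0, 0, 0]], [17, [0, -1, 0], [0, 0, 0]], [17, [0, 0, 0], [0, 0, 0]], [17, [0, 0, 0], [0, 0, 0]]]'

```text
time_s: 48.88
eef_pos: [427.4, 34.2, 96.4]
ee_rot: [0.001, -0.013, 1.0, -0.002]
force: [-2.7, -10.9, 6.2]
grip_width: 0.28
```

>>> carry_out --plan '[[30, [0, 0, 0], [0, 0, 0]], [45, [0, 0, 0], [0, 0, 0]], [45, [0, 0, 0], [0, 0, 0]], [45, [0, 0, 0], [0, 0, 0]], [45, [0, 0, -15], [0, 0, 0]], [45, [0, 0, -30], [0, 0, 0]], [45, [0, 0, -35], [0, 0, 0]], [45, [0, 0, -30], [0, 0, 0]], [45, [0, 0, -10], [0, 0, 0]], [45, [0, 0, 0], [0, 0, 0]], [45, [0, 0, 0], [0, 0, 0]]]'

```text
time_s: 49.8
eef_pos: [426.4, 35.9, 214.7]
ee_rot: [0.0, -0.013, 1.0, 0.0]
force: [-0.8, -1.1, -1.0]
grip_width: 0.528
```

```bash
python3 - <<'E'
from h import *
go([300,34,220])
d=wsnap('w30'); W=wcloud(d); X,Y,Z=[W[...,i] for i in range(3)]; V=hsv(d)[...,2]
m=(V<70)&(Z>126)&(Z<142)&(X>400)&(X<460)&(Y>0)&(Y<70); p=W[m]; c=cv2.minEnclosingCircle(p[:,:2].astype(np.float32)); print('post',c,np.median(p[:,2]),len(p))
E
```

```text
t49.80 tcp [426.4  35.9 214.7] jaw 91.4 tilt 0.01 w 0.528 F [-0.8 -1.1 -1. ]
[300, 34, 220] total [126.4   1.3  -5.4] rows 4 each [31.6  0.3 -1.3]
post ((426.7860412597656, 34.457176208496094), 12.754843711853027) 131.72778030493802 737
```

View pics/w30.png

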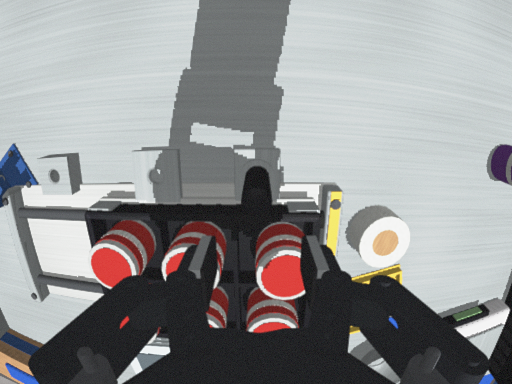

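>>> carry_out --plan '[[45, [10, 0, -5], [0, 0, 0]], [45, [25, 0, -15], [0, 0, 0]], [45, [30, 0, -20], [0, 0, 0]], [45, [25, 0, -20], [0, 0, 0]], [45, [10, 0, -10], [0, 0, 0]], [45, [0, 0, 0], [0, 0, 0]], [45, [0, 0, 0], [0, 0, 0]]]'

```text
time_s: 50.43
eef_pos: [326.6, 33.2, 284.1]
ee_rot: [-0.0, -0.012, 1.0, 0.0]
force: [0.3, -0.1, -0.6]
grip_width: 0.527
```

```bash
python3 - <<'E'
from h import *
go([300,34,220])
d=snap('scene','s31'); W=cloud(d)
for c,a,b in [('red',62,80),('red',108,130),('blue',70,85),('yellow',140,165),('purple',60,80)]: print(c,*[o for o in lids(d,W,c,a,b,20) if o[2][1]>-400],sep='\n')
d=snap('side','d31'); W=cloud(d)
for c,a,b in [('red',108,130),('yellow',140,165),('blue',66,85)]: print(c,*[o for o in lids(d,W,c,a,b,20) if o[2][1]>-400],sep='\n')
a=cv2.imread('pics/s31.png')[100:260,140:350]; b=cv2.imread('pics/d31.png')[150:370,160:330]
cv2.imwrite('pics/s31b.png',cv2.resize(a,None,fx=3.7,fy=3.7,interpolation=2)); cv2.imwrite('pics/d31b.png',cv2.resize(b,None,fx=2.7,fy=2.7,interpolation=2))
E
```

```text
t50.43 tcp [326.6  33.2 284.1] jaw 91.4 tilt 0.03 w 0.527 F [ 0.3 -0.1 -0.6]
[300, 34, 220] total [26.6  1.4 64.1] rows 2 each [13.3  0.7 32.1]
red
red
([230.0, 150.0], 137, [508.5, -114.6, 120.8, 508.2, -114.4, 25.8])
([257.0, 157.0], 141, [507.2, -28.5, 120.7, 507.5, -30.0, 24.0])
([286.0, 165.0], 150, [506.9, 63.3, 120.4, 506.4, 64.1, 23.7])
([222.0, 171.0], 150, [590.4, -105.2, 120.9, 589.4, -104.2, 26.1])
([247.0, 178.0], 159, [589.9, -28.3, 121.1, 589.3, -29.2, 24.3])
([274.0, 185.0], 161, [588.1, 55.1, 121.0, 587.0, 55.0, 25.1])
blue
([170.0, 128.0], 141, [453.2, -350.8, 76.3, 440.4, -349.3, 40.9])
([155.0, 215.0], 67, [769.4, -239.4, 76.8, 761.2, -247.5, 31.0])
([323.0, 222.0], 171, [630.9, 215.9, 76.2, 630.3, 215.4, 23.3])
yellow
([170.0, 109.0], 43, [439.4, -342.8, 154.2, 438.6, -344.3, 13.4])
purple
([411.0, 182.0], 256, [404.0, 418.7, 70.8, 401.9, 418.3, 30.0])
red
([250.0, 196.0], 118, [586.5, 54.1, 119.0, 587.5, 55.4, 23.5])
([223.0, 199.0], 121, [504.8, 63.4, 118.4, 506.2, 63.7, 25.5])
([256.0, 215.0], 135, [588.1, -28.9, 118.9, 587.9, -28.0, 23.1])
([229.0, 220.0], 141, [505.3, -29.6, 119.1, 505.1, -28.0, 23.9])
([263.0, 234.0], 151, [588.8, -105.6, 119.0, 588.1, -104.7, 23.8])
([235.0, 242.0], 160, [507.4, -115.2, 119.2, 506.7, -117.0, 24.3])
yellow
([223.0, 312.0], 84, [434.0, -350.8, 152.7, 435.4, -348.2, 13.0])
blue
([252.0, 172.0], 89, [629.3, 215.3, 74.4, 629.2, 215.6, 23.9])
([228.0, 333.0], 315, [438.8, -362.3, 74.7, 437.8, -351.1, 43.6])
```

View pics/s31b.png

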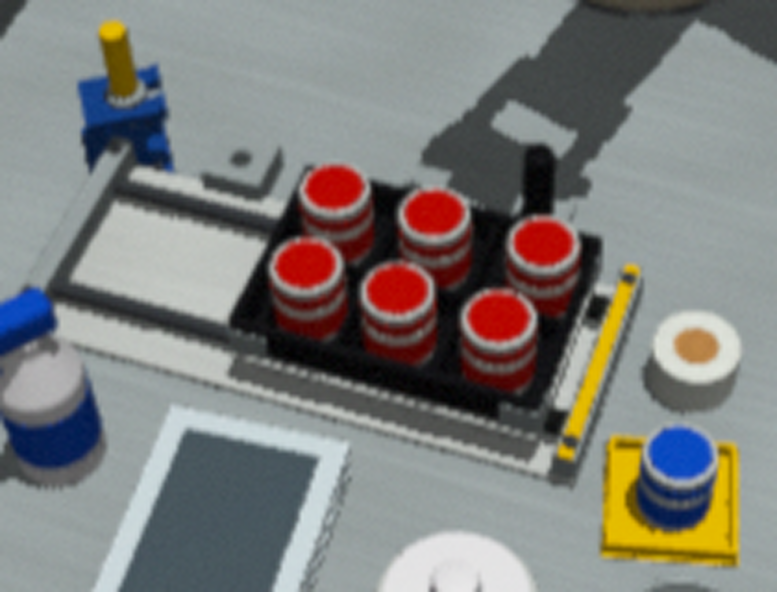

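View pics/d31b.png

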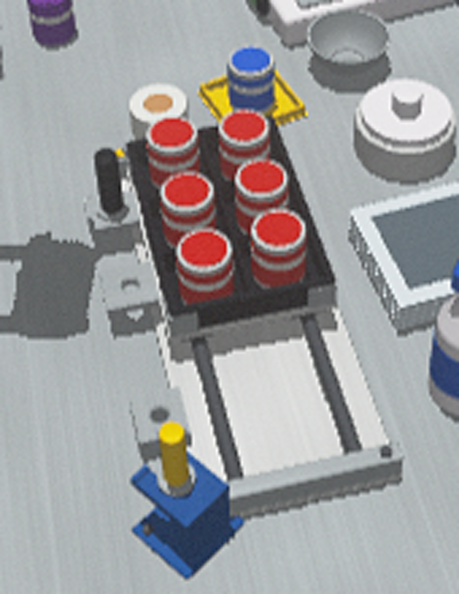

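```bash
python3 - <<'E'
from h import *
a=np.radians(34.8)
for n in ['w28','w27']:
    d=dict(np.load(f'pics/{n}.npz')); W=wcloud(d); X,Y,Z=[W[...,i] for i in range(3)]; S=hsv(d)[...,1]
    m=(S<70)&(Z>79)&(Z<85)&(np.hypot(X-434.5,Y+343.5)<25); p=W[m]
    c=cv2.minEnclosingCircle(p[:,:2].astype(np.float32)); e=np.array(c[0])-[434.2,-343.2]; print(n,'collar',c,np.median(p[:,2]),len(p),'rest',e@[np.cos(a),np.sin(a)],e@[-np.sin(a),np.cos(a)])
    h=mask(d,'yellow')&(Y<-300)&(Z>84)
    for lo,hi in [(90,110),(110,130),(130,150),(152,160)]:
        q=W[h&(Z>lo)&(Z<hi)]; print(lo,q.mean(0).round(1) if len(q) else None,len(q))
E
```

```text
w28 collar ((435.14990234375, -344.2192687988281), 17.816255569458008) 81.32658749135032 393 rest 0.1983010257159428 -1.3790939236057569
90 [ 427.6 -337.7  101.5] 69
110 [ 427.6 -337.7  120.4] 115
130 [ 427.9 -337.9  140.2] 140
152 [ 434.2 -343.7  155. ] 559
w27 collar ((435.3398742675781, -344.3091735839844), 17.949251174926758) 81.3225599312988 881 rest 0.3029864400365902 -1.5613387212419716
90 [ 427.9 -337.9  100.7] 335
110 [ 428.1 -337.8  120.7] 466
130 [ 428.2 -337.8  140.6] 645
152 [ 433.7 -343.1  155. ] 1488
```

The collar is flat at z 81.3 (75+6), its centre is 1.4 mm behind the notch point, i.e. at the slot's back, and the handle is vertical. Handing in.

```bash
python3 - <<'E'
from h import *
print(ctrl.finish_job())
E
```

```text
the job is handed in; nothing more can be done
None
```

The job is done as asked and handed in after about 50 s of the 184 s allowed.

- **Tins:** With the shuttle still pinned, I moved the blue tin from the crate to the yellow hold tray. I then packed the five red tins from the bench into the five free cells. The last views show six red lids in the crate, one per cell, all at about 119–121 mm, and the blue tin upright in the tray. No red tin is left on the bench.
- **Pin:** I drew it from the bore, lowered it into the slot, pushed it until it met the closed end at about 6 N, and released it. Afterwards the collar lay flat on the plate with the handle upright. Its centre measured 1.4–1.6 mm behind the notch point, against about 2 mm at full contact, so it is at the back within measuring error.
- **Carriage:** I slid it by its post until it stalled against the buffers, at 61 N on the wrist, then eased off and released. The camera measured 159.0 mm of travel against the nominal 160, within the roughly 2 mm calibration.

Every move of the arm was clear of the other things on the bench, and the last pictures show nothing out of place. I saw no knocked tin and no slackening of the grip. The fixed cameras and the wrist camera disagreed by 1–6 mm on single points; where they did, I used the wrist view.

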